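Weigh out a bronze charge against the set marks

ROBOT

A 7-joint arm with a two-finger parallel gripper is mounted at the origin on the work surface. World frame = base frame: x ahead of the robot, y to its left, z up, the work surface at z = 0. Lengths are in m, angles in rad, forces in N, time in s.
With the tool pointing down it reaches from about 0.4 to 0.85 m from the base axis. Payload 4.5 kg.
Tool frame: the origin (TCP) lies between the finger pads; the fingertips stand 11 mm ahead of it and the grasp point (between the pads) lies 8 mm behind it (r.tip_reach is the distance from the TCP to the fingertips, in m); x points along the fingers, y is the direction in which the jaws open and shut, and the axes are right-handed (so a half turn about x gives the same grasp; the last joint's range is limited). The gripper opens to 88 mm and grips with 3 to 60 N. Pads are 18 mm wide; open, the fingers measure 123 mm over their backs; the gripper's body (75 mm by 187 mm) begins 45 mm behind the grasp point.
Start: joints at [1.137, 0.689, -0.195, 1.565, 0.157, 0.902, -0.215], TCP at [0.282, -0.558, 0.25] pointing down, gripper open.
Joint ranges: [-3.01, 3.01], [-0.46, 2.08], [-1.47, 1.51], [0.13, 2.56], [-1, 4.14], [0.04, 2.09], [-2.66, 2.66]. Speed limits (rad/s): [2.57, 2.57, 3.14, 3.14, 3.14, 3.14, 3.14].

INTERFACE

Orientations are given as a unit quaternion [x, y, z, w].
In Python, from plant import r gives the robot as it stands.
- The arm moves only by the tool drive_tool, never from a script. Its argument "deltas" is a list of rows, each a list of 3 entries, a list of its own where there are three numbers: the turn, a rotation vector about the tool's x, y, z in degrees, then the shift along the tool's x, y, z in cm, then the finger opening in cm, from 0 to 8.81. A call has 1 to 12 rows; each row shifts and turns the commanded pose from where the row before left it, along the tool's axes as they then stand; what a row does not reach is not made up. A row lasts 1/12 s, in which the tool goes at most 41.7 mm and 7.16 degrees, less where a joint would pass 70% of its speed; a pose out of reach is approached as far as the arm can. A call is refused whole if a number of a shift passes 4.17 or a number of a turn 7.16, either way. A call with a gripper value outside its range is refused whole. The fingers move at their own pace and stop on an object; "force" is the grip in N (left out, the last holds). Time passes only in rows, so rows that do not move let the fingers close. It gives the time, the measured TCP pose, the force and the opening at its end, in the units of the state.
- r.get_state(): the state, without advancing time (a new reading comes with each control period).
- r.snapshot(name): name is "scene" or "top" or "wrist"; returns a dict with "color" (420x560x3 uint8, red, green, blue), "fov_y" (degrees; the focal length in pixels is half the picture's height over the tangent of half this angle, whatever the lens; pixels are square), "cx", "cy" (the principal point, pixels), "extrinsics" (4x4, takes a point from world to camera coordinates); the wrist camera has in their place "tool_from_camera" (4x4, takes a point from camera to tool coordinates, whose origin is the TCP and whose axes are the tool frame's). Camera axes: x right, y up, looking along -z (the intrinsics and any distortion apply to the point x, -y, -z); pixel columns grow to the right and rows downward; lengths in m; the calibration is good to about 2 mm. The wrist camera is an equidistant fisheye: a pixel r from the principal point sees the ray r / f radians off the axis. A picture is of the moment at which its call begins: read the wrist's pose just before it. There is no depth.
- r.finish_job(): hands the job in, once; it reports no verdict.
The state is a dict: "clock": time; "q": joint angles; "qd": joint speeds; "joint_torque": joint torques, N m; "tool_pos": TCP position; "eef_rot": TCP orientation; "contact_force": force on the tool from outside, world axes, zero at the start; "moment": the same for the moment, N m; "opening": opening from 0.0 (shut) to 1.0 (fully open).
Only numpy, scipy, OpenCV 4.12 (cv2) and the standard library are available. Lean on these libraries where they do the work, as an engineer would, in place of code of your own. Each camera call takes 0.05 s, during which the arm holds its last target. There are 200 camera calls.

TASK

Make up a bronze charge on the spring scale: slide the setting grip level with the first clip (the one nearer the robot), put copper slugs in the pan until the pointer just reaches or passes the grip's index line (overshooting by no more than one piece's worth), and put all the copper left over in the stock tray. Only then slide the grip on to the second clip, add tin bars in the same way until the pointer reaches or passes it again, and put the leftover bars in the tray. Knock nothing else about.

Things in the scene. Friction and masses are not known exactly. Their poses are not given: they have to be found in the camera images.
- scale: The spring scale, fixed: a grey slab 290 x 310 x 20 mm; origin under its centre. Its x axis runs along the pointer's and the setting grip's tracks, away from the zero end (the end nearer the robot); the pan stands on its +y side (centre at y = +55 mm), the setting track (a dark housing 40 mm wide, 14 mm high, on the slab) on its -y side (centre line y = -105 mm). The pointer runs between them.
- setter (a joint): Position of the setting grip along its track in m, 0 (zero end) to 0.18, growing along the scale's +x. Friction about 1.5 N; it stays where it is left.
- setter_top (a point): Centre of the top of the setting grip: an upright black block 28 mm across the track, 20 mm along the track, 40 mm high, with a white index line across its middle. The point's y axis points along the track (growing setter), its x axis across. The top is 74.5 mm above the bench, the track's top 34 mm.
- pan (a joint): How far the sprung pan has sunk, m; 0 empty. Each 130 g piece sinks it about 3.5 mm (stop at 34 mm).
- pan_floor (a point): Centre of the inner floor of the sprung steel pan, a square-cornered tray with inside 170 (x) x 190 (y) mm, walls 4 mm thick rising 16 mm above the floor; floor 64 mm above the bench when empty. Axes as the scale's. The pan moves straight up and down.
- pointer (a joint): Travel of the pointer, m: 0 when the pan is empty, grows along the scale's +x by about 20 mm for each 130 g piece (40/7 of the pan's travel). Same zero and direction as setter, so the two numbers are equal when pointer and grip are level.
- pointer_tip (a point): Tip of the pointer, a thin dark steel blade on a small brass carriage, about 40 mm above the bench, which moves along the pan's side of the setting track and points at the grip.
- clip1: First brass clip (the copper mark), 12 x 12 x 24 mm with a thin tongue in its middle that points at the setting track, standing on the slab's edge on the other side of the track from the pan; of the two clips the one nearer the zero end. Origin under its middle, axes as the scale's: the grip is level with it when setter_top has the same position along the scale's x.
- clip2: Second brass clip (the tin mark), like the first but 34 to 46 mm farther from the zero end.
- tray_in (a point): Centre of the inner floor (4 mm above the bench) of the fixed dark wooden stock tray, inside 172 (x) x 152 (y) mm, walls 4 mm thick, top 26 mm above the bench.
- slug1: Copper slug, a loose plain disc 34 mm diameter, 18 mm high, about 130 g (each differs by up to 8 percent). Origin at the centre of its underside, z up through it. Lies on the bench at the start; three to five of the five are there.
- slug2: Copper slug, a loose plain disc 34 mm diameter, 18 mm high, about 130 g (each differs by up to 8 percent). Origin at the centre of its underside, z up through it. Lies on the bench at the start; three to five of the five are there.
- slug3: Copper slug, a loose plain disc 34 mm diameter, 18 mm high, about 130 g (each differs by up to 8 percent). Origin at the centre of its underside, z up through it. Lies on the bench at the start; three to five of the five are there.
- slug4: Copper slug, a loose plain disc 34 mm diameter, 18 mm high, about 130 g (each differs by up to 8 percent). Origin at the centre of its underside, z up through it. Lies on the bench at the start; three to five of the five are there.
- slug5: Copper slug, a loose plain disc 34 mm diameter, 18 mm high, about 130 g (each differs by up to 8 percent). Origin at the centre of its underside, z up through it. Lies on the bench at the start; three to five of the five are there.
- bar1: Tin bar, a loose pale grey block 46 (its x) x 22 (its y) x 18 mm (its z), about 130 g (each differs by up to 8 percent). Origin at the centre of its underside. Lies on the bench at the start.
- bar2: Tin bar, a loose pale grey block 46 (its x) x 22 (its y) x 18 mm (its z), about 130 g (each differs by up to 8 percent). Origin at the centre of its underside. Lies on the bench at the start.
- bar3: Tin bar, a loose pale grey block 46 (its x) x 22 (its y) x 18 mm (its z), about 130 g (each differs by up to 8 percent). Origin at the centre of its underside. Lies on the bench at the start.
- bangle: Bystander: loose brass bangle, a ring of 52 mm outer diameter, 9 mm high, lying among the stock. Origin under its centre. Leave alone.
- flux_jar: Bystander: loose amber glass jar, 64 mm diameter, 75 mm high. Origin under its centre. Leave alone.
- dish: Bystander: loose copper dish, 100 mm diameter, 20 mm high. Origin under its centre. Leave alone.
Things that resemble listed ones, but are neither listed nor needed, are in the scene too. Leave any blue or turquoise look-alike of the bar3 alone.

How it is judged:
On the way, in this order (a step that is already met when the one before it is completed fails the run):
1. the setting grip is level with the first clip (within 6 mm) (x of setter_top in the frame of clip1 between -0.006 and 0.006 m), for 0.3 s.
2. with the grip at the first clip and no tin in the pan, copper has brought the pointer to the grip (4 mm short to 26 mm past), and every copper slug is in the pan or the tray (all of step 1 and y of pointer_tip in the frame of setter_top between -0.004 and 0.0265 m and ((x of slug1 in the frame of pan_floor between -0.087 and 0.087 m and y of slug1 in the frame of pan_floor between -0.097 and 0.097 m and z of slug1 in the frame of pan_floor between -0.006 and 0.06 m) or (x of slug1 in the frame of tray_in between -0.088 and 0.088 m and y of slug1 in the frame of tray_in between -0.078 and 0.078 m and z of slug1 in the frame of tray_in between -0.006 and 0.06 m)) and ((x of slug2 in the frame of pan_floor between -0.087 and 0.087 m and y of slug2 in the frame of pan_floor between -0.097 and 0.097 m and z of slug2 in the frame of pan_floor between -0.006 and 0.06 m) or (x of slug2 in the frame of tray_in between -0.088 and 0.088 m and y of slug2 in the frame of tray_in between -0.078 and 0.078 m and z of slug2 in the frame of tray_in between -0.006 and 0.06 m)) and ((x of slug3 in the frame of pan_floor between -0.087 and 0.087 m and y of slug3 in the frame of pan_floor between -0.097 and 0.097 m and z of slug3 in the frame of pan_floor between -0.006 and 0.06 m) or (x of slug3 in the frame of tray_in between -0.088 and 0.088 m and y of slug3 in the frame of tray_in between -0.078 and 0.078 m and z of slug3 in the frame of tray_in between -0.006 and 0.06 m)) and ((x of slug4 in the frame of pan_floor between -0.087 and 0.087 m and y of slug4 in the frame of pan_floor between -0.097 and 0.097 m and z of slug4 in the frame of pan_floor between -0.006 and 0.06 m) or (x of slug4 in the frame of tray_in between -0.088 and 0.088 m and y of slug4 in the frame of tray_in between -0.078 and 0.078 m and z of slug4 in the frame of tray_in between -0.006 and 0.06 m)) and ((x of slug5 in the frame of pan_floor between -0.087 and 0.087 m and y of slug5 in the frame of pan_floor between -0.097 and 0.097 m and z of slug5 in the frame of pan_floor between -0.006 and 0.06 m) or (x of slug5 in the frame of tray_in between -0.088 and 0.088 m and y of slug5 in the frame of tray_in between -0.078 and 0.078 m and z of slug5 in the frame of tray_in between -0.006 and 0.06 m)) and not (x of bar1 in the frame of pan_floor between -0.087 and 0.087 m and y of bar1 in the frame of pan_floor between -0.097 and 0.097 m and z of bar1 in the frame of pan_floor between -0.006 and 0.06 m) and not (x of bar2 in the frame of pan_floor between -0.087 and 0.087 m and y of bar2 in the frame of pan_floor between -0.097 and 0.097 m and z of bar2 in the frame of pan_floor between -0.006 and 0.06 m) and not (x of bar3 in the frame of pan_floor between -0.087 and 0.087 m and y of bar3 in the frame of pan_floor between -0.097 and 0.097 m and z of bar3 in the frame of pan_floor between -0.006 and 0.06 m) and velocity of joint pan between -0.005 and 0.005 m/s), for 0.3 s.
3. the setting grip is level with the second clip (within 6 mm), with no tin in the pan yet (x of setter_top in the frame of clip2 between -0.006 and 0.006 m and not (x of bar1 in the frame of pan_floor between -0.087 and 0.087 m and y of bar1 in the frame of pan_floor between -0.097 and 0.097 m and z of bar1 in the frame of pan_floor between -0.006 and 0.06 m) and not (x of bar2 in the frame of pan_floor between -0.087 and 0.087 m and y of bar2 in the frame of pan_floor between -0.097 and 0.097 m and z of bar2 in the frame of pan_floor between -0.006 and 0.06 m) and not (x of bar3 in the frame of pan_floor between -0.087 and 0.087 m and y of bar3 in the frame of pan_floor between -0.097 and 0.097 m and z of bar3 in the frame of pan_floor between -0.006 and 0.06 m)), for 0.3 s.
At the end, for the whole second after the job is handed in: The grip is level with the second clip within 6 mm; the pointer is between 4 mm short of the grip and 26 mm past it; at least one tin bar is in the pan; every slug and bar lies in the pan or in the stock tray; all at rest (x of setter_top in the frame of clip2 between -0.006 and 0.006 m and y of pointer_tip in the frame of setter_top between -0.004 and 0.0265 m and ((x of slug1 in the frame of pan_floor between -0.087 and 0.087 m and y of slug1 in the frame of pan_floor between -0.097 and 0.097 m and z of slug1 in the frame of pan_floor between -0.006 and 0.06 m) or (x of slug1 in the frame of tray_in between -0.088 and 0.088 m and y of slug1 in the frame of tray_in between -0.078 and 0.078 m and z of slug1 in the frame of tray_in between -0.006 and 0.06 m)) and ((x of slug2 in the frame of pan_floor between -0.087 and 0.087 m and y of slug2 in the frame of pan_floor between -0.097 and 0.097 m and z of slug2 in the frame of pan_floor between -0.006 and 0.06 m) or (x of slug2 in the frame of tray_in between -0.088 and 0.088 m and y of slug2 in the frame of tray_in between -0.078 and 0.078 m and z of slug2 in the frame of tray_in between -0.006 and 0.06 m)) and ((x of slug3 in the frame of pan_floor between -0.087 and 0.087 m and y of slug3 in the frame of pan_floor between -0.097 and 0.097 m and z of slug3 in the frame of pan_floor between -0.006 and 0.06 m) or (x of slug3 in the frame of tray_in between -0.088 and 0.088 m and y of slug3 in the frame of tray_in between -0.078 and 0.078 m and z of slug3 in the frame of tray_in between -0.006 and 0.06 m)) and ((x of slug4 in the frame of pan_floor between -0.087 and 0.087 m and y of slug4 in the frame of pan_floor between -0.097 and 0.097 m and z of slug4 in the frame of pan_floor between -0.006 and 0.06 m) or (x of slug4 in the frame of tray_in between -0.088 and 0.088 m and y of slug4 in the frame of tray_in between -0.078 and 0.078 m and z of slug4 in the frame of tray_in between -0.006 and 0.06 m)) and ((x of slug5 in the frame of pan_floor between -0.087 and 0.087 m and y of slug5 in the frame of pan_floor between -0.097 and 0.097 m and z of slug5 in the frame of pan_floor between -0.006 and 0.06 m) or (x of slug5 in the frame of tray_in between -0.088 and 0.088 m and y of slug5 in the frame of tray_in between -0.078 and 0.078 m and z of slug5 in the frame of tray_in between -0.006 and 0.06 m)) and ((x of bar1 in the frame of pan_floor between -0.087 and 0.087 m and y of bar1 in the frame of pan_floor between -0.097 and 0.097 m and z of bar1 in the frame of pan_floor between -0.006 and 0.06 m) or (x of bar1 in the frame of tray_in between -0.088 and 0.088 m and y of bar1 in the frame of tray_in between -0.078 and 0.078 m and z of bar1 in the frame of tray_in between -0.006 and 0.06 m)) and ((x of bar2 in the frame of pan_floor between -0.087 and 0.087 m and y of bar2 in the frame of pan_floor between -0.097 and 0.097 m and z of bar2 in the frame of pan_floor between -0.006 and 0.06 m) or (x of bar2 in the frame of tray_in between -0.088 and 0.088 m and y of bar2 in the frame of tray_in between -0.078 and 0.078 m and z of bar2 in the frame of tray_in between -0.006 and 0.06 m)) and ((x of bar3 in the frame of pan_floor between -0.087 and 0.087 m and y of bar3 in the frame of pan_floor between -0.097 and 0.097 m and z of bar3 in the frame of pan_floor between -0.006 and 0.06 m) or (x of bar3 in the frame of tray_in between -0.088 and 0.088 m and y of bar3 in the frame of tray_in between -0.078 and 0.078 m and z of bar3 in the frame of tray_in between -0.006 and 0.06 m)) and ((x of bar1 in the frame of pan_floor between -0.087 and 0.087 m and y of bar1 in the frame of pan_floor between -0.097 and 0.097 m and z of bar1 in the frame of pan_floor between -0.006 and 0.06 m) or (x of bar2 in the frame of pan_floor between -0.087 and 0.087 m and y of bar2 in the frame of pan_floor between -0.097 and 0.097 m and z of bar2 in the frame of pan_floor between -0.006 and 0.06 m) or (x of bar3 in the frame of pan_floor between -0.087 and 0.087 m and y of bar3 in the frame of pan_floor between -0.097 and 0.097 m and z of bar3 in the frame of pan_floor between -0.006 and 0.06 m)) and linear speed of each of slug1, slug2, slug3, slug4, slug5, bar1, bar2, bar3 below 0.02 m/s and velocity of joint pan between -0.005 and 0.005 m/s); the robot touches nothing.
It fails at once if a bystander (bangle, jar or dish) is moved more than 5 cm (distance of any of bangle, flux_jar, dish from where it was at the start of the episode above 0.05 m).
It fails at once if the jar is knocked over (angle between flux_jar's own z axis and vertical above 0.6 rad).
Of slug1, slug2, slug3, slug4, slug5 only 3 to 5 are there at a start; the rules pass over those that are not, and their reading is None.
At some moment in a run one of slug1, slug2, slug3, slug4, slug5, bar1, bar2, bar3 may be knocked a few centimetres aside while the robot is not near it.
Once in a run the grip may slacken for a moment while it holds something.
It also fails if it takes over 210 s, if anything falls off the work surface, if the arm or the gripper's body presses on something with over 40 N, if the wrist force passes 120 N, or if a joint passes its speed limit or range.

## Working session

There is one attempt and no reset: what is moved stays moved. The work goes in short steps, Python scripts to look and compute and a tool call to move; the robot and the scene stay as the last step left them, time stands still between calls to the robot, and variables do not carry over. Pictures are saved under pics/ and viewed, about 12 in all and at most 16, crops included, and the job is handed in when it is done.

Besides the shell and the picture viewer there is one more tool, called after "Request:" as name(argument=value, ...) on one line, values as JSON. drive_tool: Moves the arm, as the interface text tells. Its arguments: {"type":"object","properties":{"deltas":{"type":"array","items":{"type":"array"}},"force":{"type":"number"}},"required":["deltas"]}

```bash
mkdir -p pics; ls; cat > h.py <<'E'
import numpy as np, cv2
from plant import r
from scipy.spatial.transform import Rotation as R
def snap(n,save=None):
    st=r.get_state(); s=r.snapshot(n); s['st']=st
    if save: cv2.imwrite('pics/'+save+'.png',s['color'][:,:,::-1])
    return s
E
python3 - <<'E'
from h import *
s=snap('scene','s0');t=snap('top','t0')
for k in (s,t): print(k['fov_y'],k['cx'],k['cy'],[x for x in k if x not in('color','st')]);print(np.round(k['extrinsics'],3))
print(r.get_state())
E
```

```text
pics
49.261297154297615 278.3292585472123 209.39965253507586 ['fov_y', 'cx', 'cy', 'extrinsics']
[[ 0.701  0.714  0.003 -0.387]
 [-0.451  0.44   0.776  0.176]
 [ 0.553 -0.545  0.63  -1.5  ]
 [ 0.     0.     0.     1.   ]]
49.93886336400174 286.54887508646453 207.93390687661147 ['fov_y', 'cx', 'cy', 'extrinsics']
[[-0.028 -0.999  0.015  0.021]
 [ 0.993 -0.026  0.113 -0.55 ]
 [-0.112  0.018  0.994 -1.327]
 [ 0.     0.     0.     1.   ]]
{'clock': 0.1, 'q': array([ 1.13679689,  0.68987143, -0.1945184 ,  1.56623347,  0.15727755,
        0.90252094, -0.21512125]), 'qd': array([ 7.25707623e-04, -1.79645644e-04,  5.70253547e-04, -3.31526125e-03,
       -1.49430163e-03,  1.53331990e-04,  9.45520200e-05]), 'joint_torque': array([-3.70058580e-03, -5.28494167e+01, -1.27164289e+00, -1.53839064e+01,
       -5.26566524e-02,  1.95486500e-03,  1.24661736e-05]), 'tool_pos': array([ 0.28154247, -0.55737581,  0.24900983]), 'eef_rot': array([-0.68767656, -0.16445701,  0.68802102, -0.16334597]), 'contact_force': array([0.01583547, 0.37249502, 0.08715399]), 'moment': array([0.02987241, 0.03122052, 0.01268039]), 'opening': 1.0035049742914457}
```

View pics/t0.png

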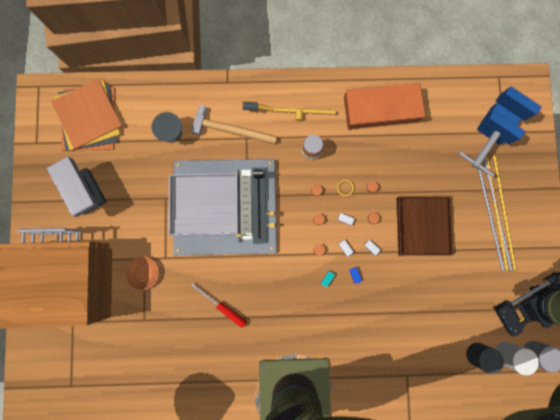

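View pics/s0.png

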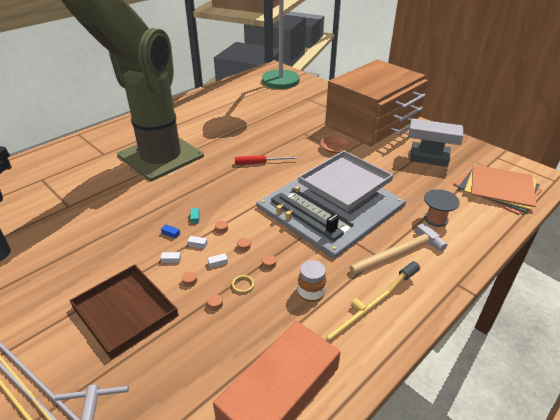

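Top view: slugs at (318,190), (373,187), (320,220), (374,218) and (320,250). Pale bars at (346,219), (346,247) and (372,247). Things that could be mistaken for them are the turquoise (328,279) and blue (356,275) bars, the bangle (346,187), the dish (143,273) and the jar (313,147). The setter grip is black at (258,172), at the far end. The clips are at about (270,213) and (270,226), and the tray is at (425,226).

```bash
cat >> h.py <<'E'
def ray(s,u,v):
    h=s['color'].shape[0]; f=h/2/np.tan(np.radians(s['fov_y']/2))
    a=(u-s['cx'])/f; b=(v-s['cy'])/f
    if 'extrinsics' in s:
        E=np.array(s['extrinsics']); d=E[:3,:3].T@np.array([a,-b,-1]); o=-E[:3,:3].T@E[:3,3]
    else:
        t=np.hypot(a,b); k=np.sin(t)/t if t>1e-9 else 1
        T=np.array(s['tool_from_camera']); Q=R.from_quat(s['st']['eef_rot']).as_matrix()
        d=Q@T[:3,:3]@np.array([a*k,-b*k,-np.cos(t)]); o=s['st']['tool_pos']+Q@T[:3,3]
    return o,d/np.linalg.norm(d)
def onz(s,u,v,z):
    o,d=ray(s,u,v); return o+d*(z-o[2])/d[2]
def tri(r1,r2):
    (o1,d1),(o2,d2)=r1,r2
    t=np.linalg.lstsq(np.c_[d1,-d2],o2-o1,rcond=None)[0]
    p,q=o1+d1*t[0],o2+d2*t[1]; return (p+q)/2,np.linalg.norm(p-q)
def proj(s,p):
    h=s['color'].shape[0]; f=h/2/np.tan(np.radians(s['fov_y']/2)); p=np.array(p,float)
    if 'extrinsics' in s:
        E=np.array(s['extrinsics']); c=E[:3,:3]@p+E[:3,3]; return s['cx']+f*c[0]/-c[2], s['cy']-f*c[1]/-c[2]
    T=np.array(s['tool_from_camera']); Q=R.from_quat(s['st']['eef_rot']).as_matrix()
    c=T[:3,:3].T@(Q.T@(p-s['st']['tool_pos'])-T[:3,3]); t=np.arctan2(np.hypot(c[0],c[1]),-c[2]); n=np.hypot(c[0],c[1])
    return s['cx']+f*t*c[0]/n, s['cy']-f*t*c[1]/n
def blobs(s,m,a0,a1):
    cs,_=cv2.findContours(m.astype(np.uint8),cv2.RETR_EXTERNAL,cv2.CHAIN_APPROX_NONE)
    return [(cv2.contourArea(c),cv2.minAreaRect(c)) for c in cs if a0<cv2.contourArea(c)<a1]
E
python3 - <<'E'
from h import *
s=snap('scene');t=snap('top')
c=t['color'];hsv=cv2.cvtColor(c,cv2.COLOR_RGB2HSV)
for p in [(318,190),(346,219),(425,226),(346,247)]: print(hsv[p[1],p[0]])
for p in [(318,190),(373,187),(320,220),(374,218),(320,250),(346,219),(346,247),(372,247),(270,213),(270,226),(258,172),(240,237),(346,187),(313,147),(425,226)]: print(p,np.round(onz(t,*p,0.018),3))
A=cv2.resize(c[150:270,160:290],None,fx=4.5,fy=4.5,interpolation=cv2.INTER_CUBIC)
cv2.imwrite('pics/crop0.png',A[:,:,::-1])
print(snap('wrist')['tool_from_camera'],s['fov_y'], snap('wrist')['fov_y'])
print(R.from_quat(r.get_state()['eef_rot']).as_matrix().round(2))
E
```

```text
[ 11 162 212]
[128   4 230]
[ 10 160  97]
[125   7 231]
(318, 190) [ 0.605 -0.092  0.018]
(373, 187) [ 0.61  -0.261  0.018]
(320, 220) [ 0.513 -0.095  0.018]
(374, 218) [ 0.514 -0.259  0.018]
(320, 250) [ 0.422 -0.092  0.018]
(346, 219) [ 0.514 -0.174  0.018]
(346, 247) [ 0.429 -0.17   0.018]
(372, 247) [ 0.427 -0.249  0.018]
(270, 213) [0.538 0.056 0.018]
(270, 226) [0.498 0.057 0.018]
(258, 172) [0.665 0.09  0.018]
(240, 237) [0.468 0.148 0.018]
(346, 187) [ 0.612 -0.178  0.018]
(313, 147) [ 0.74  -0.081  0.018]
(425, 226) [ 0.486 -0.414  0.018]
[[-1.93134866e-04  2.98486549e-01 -9.54413821e-01 -1.35321656e-01]
 [ 9.99999980e-01  1.06889298e-04 -1.68930752e-04  4.57321941e-04]
 [ 5.15930657e-05 -9.54413835e-01 -2.98486564e-01 -7.83428335e-02]
 [ 0.00000000e+00  0.00000000e+00  0.00000000e+00  1.00000000e+00]] 49.261297154297615 65.70646984690485
[[-0.    0.45 -0.89]
 [ 0.   -0.89 -0.45]
 [-1.   -0.    0.  ]]
```

View pics/crop0.png

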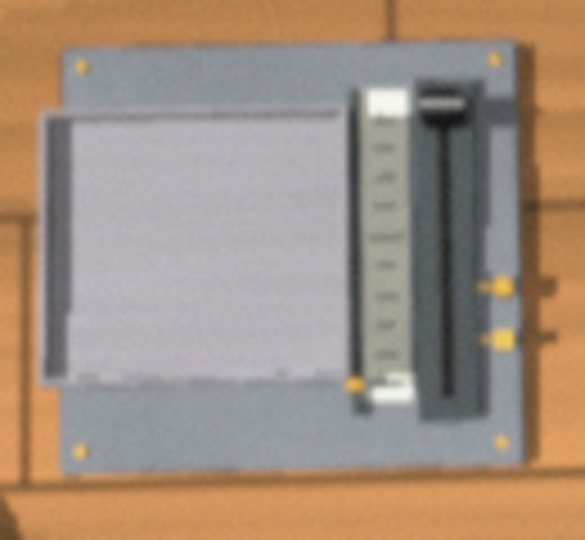

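Clips are at crop (500,287) and (500,340). The lower one, nearer the robot, is clip1. The grip sits at the far end (442,105) and the pointer at the zero end (355,385). Next I move the wrist camera over the stock.

Request:
drive_tool(deltas=[[[6.7, 0, 0], [-1, 0, 0], 8.8], [[6.7, 0, 0], [-1, 0, 0], 8.8], [[6.7, 0, 0], [-1, 0, 0], 8.8], [[6.7, 0, 0], [-1, 0, 0], 8.8], [[0, 0, 0], [0, 0, 0], 8.8]], force=20)

```text
clock: 0.72
tool_pos: [0.2826, -0.5588, 0.2917]
eef_rot: [0.708, -0.002, -0.706, 0.0]
contact_force: [0.1, 0.6, 0.4]
opening: 0.995
```

Request:
drive_tool(deltas=[[[0, 0, 0], [0, -3, -1.5], 8.8], [[0, 0, 0], [0, -3, -1.5], 8.8], [[0, 0, 0], [0, -3, -1.5], 8.8], [[0, 0, 0], [0, -3, -1.5], 8.8], [[0, 0, 0], [0, -3, -1.5], 8.8], [[0, 0, 0], [0, -3, -1.5], 8.8], [[0, 0, 0], [0, -3, -1.5], 8.8], [[0, 0, 0], [0, -3, -1.5], 8.8], [[0, 0, 0], [0, -3, -1.5], 8.8], [[0, 0, 0], [0, -3, -1.5], 8.8], [[0, 0, 0], [0, 0, 0], 8.8], [[0, 0, 0], [0, 0, 0], 8.8]])

```text
clock: 1.72
tool_pos: [0.4328, -0.2556, 0.2894]
eef_rot: [-0.707, -0.003, 0.707, -0.003]
contact_force: [-0.2, -0.6, -0.4]
opening: 1.002
```

```bash
python3 - <<'E'
from h import *
s=snap('wrist','w1');print(s['st']['tool_pos'],R.from_quat(s['st']['eef_rot']).as_matrix().round(3),s['cx'],s['cy'])
import pickle;pickle.dump(s,open('w1.pkl','wb'))
E
```

```text
[ 0.43276069 -0.25559516  0.28937535] [[-0.     0.008 -1.   ]
 [ 0.001 -1.    -0.008]
 [-1.    -0.001  0.   ]] 275.5238444044381 209.37554906280968
```

Request:
drive_tool(deltas=[[[0, 0, 0], [0, -3, 0], 8.8], [[0, 0, 0], [0, -4, 0], 8.8], [[0, 0, 0], [0, -4, 0], 8.8], [[0, 0, 0], [0, -4, 0], 8.8], [[0, 0, 0], [0, -3, 0], 8.8], [[0, 0, 0], [0, 0, 0], 8.8], [[0, 0, 0], [0, 0, 0], 8.8]])

```text
clock: 2.35
tool_pos: [0.4317, -0.0779, 0.2896]
eef_rot: [-0.707, -0.001, 0.707, -0.001]
contact_force: [0.3, -0.8, 0.1]
opening: 1.003
```

```bash
python3 - <<'E'
from h import *
s=snap('wrist','w2');print(s['st']['tool_pos'],R.from_quat(s['st']['eef_rot']).as_matrix().round(3))
import pickle;pickle.dump(s,open('w2.pkl','wb'))
a=cv2.imread('pics/w1.png');b=cv2.imread('pics/w2.png')
cv2.imwrite('pics/w12.png',cv2.resize(np.vstack([a,b]),(560,840))[:,:] if 0 else cv2.resize(np.hstack([a,b]),(800,300)))
E
```

```text
[ 0.43167854 -0.07786769  0.28964957] [[-0.     0.003 -1.   ]
 [-0.001 -1.    -0.003]
 [-1.     0.001  0.   ]]
```

View pics/w2.png

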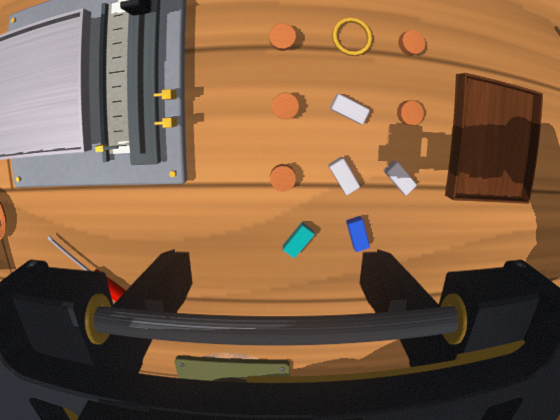

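The wrist view shows 5 slugs, 3 pale bars at (350,108), (344,175) and (401,178), the look-alikes, clips at (165,94) and (165,122), and the tray. I measure them all across w1 and w2.

```bash
cat >> h.py <<'E'
def find(s):
    c=s['color']; h=cv2.cvtColor(cv2.GaussianBlur(c,(3,3),0),cv2.COLOR_RGB2HSV).astype(int); H,S,V=h[...,0],h[...,1],h[...,2]
    yy=np.arange(c.shape[0])[:,None]<255
    m=((H<11)|(H>176))&(S>150)&(V>130)&yy
    m=cv2.morphologyEx(m.astype(np.uint8),cv2.MORPH_OPEN,np.ones((5,5)))
    b=(S<40)&(V>140)&yy
    b=cv2.morphologyEx(b.astype(np.uint8),cv2.MORPH_OPEN,np.ones((5,5)))
    return blobs(s,m,120,1500),blobs(s,b,200,1600)
E
python3 - <<'E'
from h import *
import pickle
w=[pickle.load(open(f'w{i}.pkl','rb')) for i in (1,2)]
F=[find(s) for s in w]
for k,n in ((0,'slug'),(1,'bar')):
    for a,q in F[1][k]:
        p=onz(w[1],*q[0],.017)
        best=min(((np.linalg.norm(onz(w[0],*q0[0],.017)-p),q0) for a0,q0 in F[0][k]),key=lambda x:x[0],default=None)
        out=''
        if best and best[0]<.02: out=np.round(tri(ray(w[1],*q[0]),ray(w[0],*best[1][0])),4) if 0 else tuple(np.round(x,4) for x in tri(ray(w[1],*q[0]),ray(w[0],*best[1][0])))
        # angle: long-axis in world
        bx=cv2.boxPoints(q); e=sorted([(np.linalg.norm(bx[i]-bx[i-1]),i) for i in (1,2)])[1][1]
        d=(onz(w[1],*bx[e],.018)-onz(w[1],*bx[e-1],.018))
        print(n,a,np.round(q[0],0),np.round(q[1],0),p.round(4),out,'L',np.linalg.norm(d).round(3),'ang',np.degrees(np.arctan2(d[1],d[0])).round(1))
for n,px,z in (('clip2',(164,94),.044),('clip1',(164,122),.044),('jar',(0,0),0)): print(n,onz(w[1],*px,z).round(4))
print('tray corners',[onz(w[1],*p,.026).round(3) for p in [(460,74),(540,95),(530,202),(447,196)]])
A=np.hstack([cv2.resize(s['color'][a:a+110,b:b+130],None,fx=3,fy=4,interpolation=cv2.INTER_CUBIC) for s,a,b in((w[1],60,90),(w[1],0,90))])
cv2.imwrite('pics/crop1.png',A[:,:,::-1])
E
```

```text
bar 264.5 [403. 181.] [25. 16.] [ 0.4235 -0.25    0.017 ] (array([ 0.4259, -0.2481,  0.0211]), np.float64(0.0031)) L 0.037 ang -128.9
bar 494.0 [344. 176.] [34. 16.] [ 0.4281 -0.1673  0.017 ] (array([ 0.4272, -0.1677,  0.0151]), np.float64(0.0009)) L 0.045 ang -146.7
bar 560.5 [350. 109.] [36. 17.] [ 0.5152 -0.1712  0.017 ] (array([ 0.5152, -0.1721,  0.0134]), np.float64(0.0002)) L 0.046 ang -113.3
bar 877.5 [172.  50.] [13. 76.] [0.5939 0.0537 0.017 ] (array([0.5936, 0.0531, 0.0191]), np.float64(0.0002)) L 0.103 ang -0.3
bar 1210.0 [117.  36.] [71. 20.] [0.6247 0.1336 0.017 ]  L 0.102 ang -178.1
bar 1351.5 [55. 12.] [24. 98.] [0.685  0.2452 0.017 ]  L 0.202 ang -97.1
clip2 [0.5349 0.0553 0.044 ]
clip1 [0.5008 0.0563 0.044 ]
jar [ 0.7549  0.3987 -0.    ]
tray corners [array([ 0.576, -0.325,  0.026]), array([ 0.571, -0.486,  0.026]), array([ 0.399, -0.491,  0.026]), array([ 0.406, -0.318,  0.026])]
```

View pics/crop1.png

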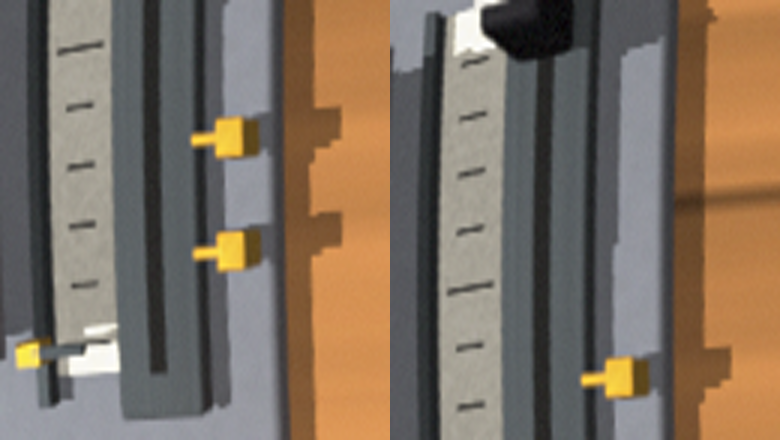

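Request:
drive_tool(deltas=[[[0, 0, 0], [0, -2, -2.5], 4.5], [[0, 0, 0], [0, -2, -2.5], 4.5], [[0, 0, 0], [0, -2, -2.5], 4.5], [[0, 0, 0], [0, -2, -2.5], 4.5], [[0, 0, 0], [0, -2, -2.5], 4.5], [[0, 0, 0], [0, -2, -2.5], 4.5], [[0, 0, 0], [0, -2, -2.5], 4.5], [[0, 0, 0], [0, -2, -2.5], 4.5], [[0, 0, 0], [0, 0, 0], 4.5], [[0, 0, 0], [0, 0, 0], 4.5]])

```text
clock: 3.23
tool_pos: [0.6329, 0.0802, 0.2886]
eef_rot: [-0.707, 0.001, 0.707, 0.0]
contact_force: [0.1, -0.6, -0.2]
opening: 0.511
```

```bash
python3 - <<'E'
from h import *
import pickle
s=snap('wrist','w3');print(s['st']['tool_pos'],R.from_quat(s['st']['eef_rot']).as_matrix().round(3)[:,1])
pickle.dump(s,open('w3.pkl','wb'))
w=pickle.load(open('w2.pkl','rb'))
h=cv2.cvtColor(w['color'],cv2.COLOR_RGB2HSV)
for p in [(283,36),(286,105),(283,178),(413,112),(300,60),(240,200)]: print(h[p[1],p[0]])
t=snap('top')
P=[onz(t,160+u/4.5-.4,150+v/4.5-.4,.022) for u,v in ((82,67),(495,60),(80,452),(502,442))]
print(np.round(P,4)); 
E
```

```text
[0.632915   0.08024125 0.28860813] [-0.001 -1.     0.001]
[ 11 173 224]
[ 11 171 219]
[ 11 172 214]
[ 11 171 212]
[ 14 157 187]
[ 15 155 214]
[[0.6938 0.3341 0.022 ]
 [0.6918 0.0539 0.022 ]
 [0.4335 0.3356 0.022 ]
 [0.4325 0.0553 0.022 ]]
```

View pics/w3.png

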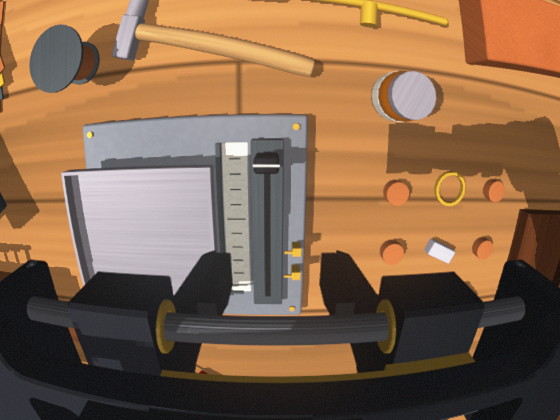

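```bash
sed -i 's/m=((H<11)|(H>176))&(S>150)&(V>130)&yy/m=(H<13)\&(S>163)\&(V>150)\&yy/' h.py; python3 - <<'E'
from h import *
import pickle
w=[pickle.load(open(f'w{i}.pkl','rb')) for i in (1,2,3)]
print('grip',onz(w[2],265.5,165,.0745).round(4))
for n,a,b in (('clip2',(168.3-.4,94.2),(296,251)),('clip1',(168.3-.4,122.8),(296,275))):
    print(n,onz(w[1],*a,.044).round(4),onz(w[2],*b,.044).round(4),tri(ray(w[1],*a),ray(w[2],*b)))
print('pan corners',[onz(w[2],*p,.08).round(3) for p in ((64,173),(212,167))])
F=[find(s) for s in w]
for a,q in F[1][0]:
    p=onz(w[1],*q[0],.017); print('slug',a,np.round(q[0]),p.round(4),end=' ')
    for j in (0,2):
        for a0,q0 in F[j][0]:
            if np.linalg.norm(onz(w[j],*q0[0],.017)-p)<.02: print(j+1,*[np.round(x,4) for x in tri(ray(w[1],*q[0]),ray(w[j],*q0[0]))],end=' ')
    print()
A=cv2.resize(w[2]['color'][140:290,210:310],None,fx=6,fy=4,interpolation=cv2.INTER_CUBIC)
cv2.imwrite('pics/crop3.png',A[:,:,::-1])
E
```

```text
grip [0.6526 0.0908 0.0745]
clip2 [0.5342 0.0503 0.044 ] [0.5364 0.0538 0.044 ] (array([0.53421332, 0.05282716, 0.03822869]), np.float64(0.001371576010167444))
clip1 [0.4995 0.0513 0.044 ] [0.5011 0.0529 0.044 ] (array([0.49934017, 0.052566  , 0.04064598]), np.float64(0.0002762283348149721))
pan corners [array([0.652, 0.344, 0.08 ]), array([0.652, 0.149, 0.08 ])]
slug 482.5 [282. 178.] [ 0.4246 -0.087   0.017 ] 1 [ 0.4215 -0.0873  0.0063] 0.0017 
slug 423.0 [412. 112.] [ 0.516  -0.2567  0.017 ] 1 [ 0.516  -0.2572  0.0159] 0.0 3 [ 0.5165 -0.2595  0.0119] 0.0012 
slug 522.0 [285. 106.] [ 0.5168 -0.0895  0.017 ] 1 [ 0.5175 -0.09    0.0008] 0.0008 3 [ 0.5183 -0.0913  0.0071] 0.0039 
slug 401.0 [413.  42.] [ 0.6124 -0.2568  0.017 ] 1 [ 0.613  -0.2583  0.0137] 0.0003 3 [ 0.6126 -0.2572  0.0168] 0.0006 
slug 497.5 [282.  36.] [ 0.6064 -0.0855  0.017 ] 1 [ 0.6062 -0.0855  0.0165] 0.0006 3 [ 0.6063 -0.0853  0.0165] 0.0006
```

View pics/crop3.png

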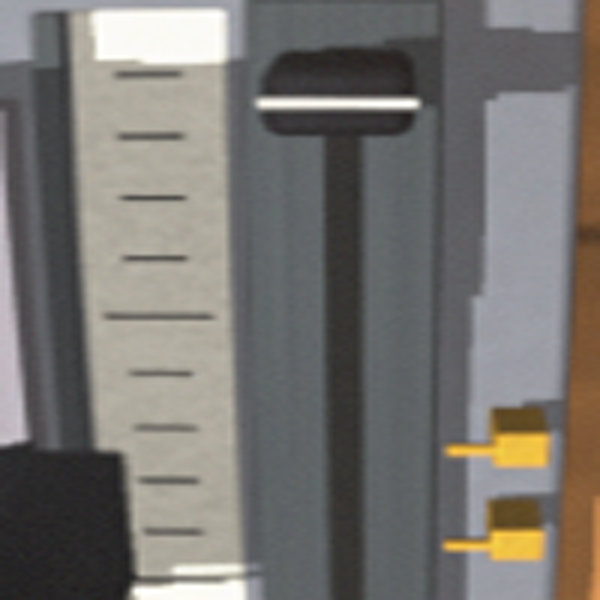

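Refined positions: grip line at px (266.3,165.8) gives x≈0.652. Clip1 is at x≈0.4995 and clip2 at x≈0.5345. I descend on the grip now.

Request:
drive_tool(deltas=[[[0, 0, 0], [3, -0.5, -1.0], 4.5], [[0, 0, 0], [4, -0.5, -0.9], 4.5], [[0, 0, 0], [4, 0, 0], 4.5], [[0, 0, 0], [4, 0, 0], 4.5], [[0, 0, 0], [3, 0, 0], 4.5], [[0, 0, 0], [2, 0, 0], 4.5], [[0, 0, 0], [2, 0, 0], 4.5], [[0, 0, 0], [0.4, 0, 0], 4.5], [[0, 0, 0], [0, 0, 0], 4.5]], force=8)

```text
clock: 4.08
tool_pos: [0.6495, 0.0898, 0.0648]
eef_rot: [-0.706, 0.001, 0.708, 0.0]
contact_force: [0.5, 0.3, 1.0]
opening: 0.512
```

Request:
drive_tool(deltas=[[[0, 0, 0], [0, 0, 0], 2.5], [[0, 0, 0], [0, 0, 0], 2.5], [[0, 0, 0], [0, 0, 0], 2.5], [[0, 0, 0], [0, 0, 0], 2.5], [[0, 0, 0], [0, 0, 0], 2.5], [[0, 0, 0], [0, 0, 0], 2.5]])

```text
clock: 4.58
tool_pos: [0.652, 0.091, 0.0676]
eef_rot: [0.708, -0.001, -0.706, 0.0]
contact_force: [-0.4, -3.1, 6.4]
opening: 0.317
```

Request:
drive_tool(deltas=[[[0, 0, 0], [0, 0, 1], 2.5], [[0, 0, 0], [0, 0, 2], 2.5], [[0, 0, 0], [0, 0, 2], 2.5], [[0, 0, 0], [0, 0, 2], 2.5], [[0, 0, 0], [0, 0, 2], 2.5], [[0, 0, 0], [0, 0, 2], 2.5], [[0, 0, 0], [0, 0, 2], 2.5], [[0, 0, 0], [0, 0, 1.5], 2.5], [[0, 0, 0], [0, 0, 0.7], 2.5], [[0, 0, 0], [0, 0, 0], 2.5], [[0, 0, 0], [0, 0, 0], 2.5]])

```text
clock: 5.5
tool_pos: [0.499, 0.0917, 0.0674]
eef_rot: [0.708, -0.0, -0.707, -0.0]
contact_force: [-1.4, -1.5, 11.2]
opening: 0.316
```

Request:
drive_tool(deltas=[[[0, 0, 0], [0, 0, 0], 4.5], [[0, 0, 0], [0, 0, 0], 4.5], [[0, 0, 0], [0, 0, 0], 4.5], [[0, 0, 0], [-2, 0, 0], 4.5], [[0, 0, 0], [-4, 0, 0], 4.5], [[0, 0, 0], [-4, 0, 0], 4.5], [[0, 0, 0], [-4, 0, 0], 4.5], [[0, 0, 0], [-4, 0, 0], 4.5], [[0, 0, 0], [-4, 0, 0], 5], [[0, 0, 0], [0, 0, 0], 5], [[0, 0, 0], [0, 0, 0], 5]])

```text
clock: 6.42
tool_pos: [0.5001, 0.0927, 0.2878]
eef_rot: [0.709, 0.001, -0.705, -0.0]
contact_force: [-0.3, 0.6, -0.2]
opening: 0.569
```

```bash
cat >> h.py <<'E'
import pickle
def look(n,crop,fx,fy):
    s=snap('wrist',n); pickle.dump(s,open(n+'.pkl','wb')); print(s['st']['tool_pos'].round(4))
    y0,y1,x0,x1=crop; cv2.imwrite(f'pics/{n}c.png',cv2.resize(s['color'][y0:y1,x0:x1],None,fx=fx,fy=fy,interpolation=cv2.INTER_CUBIC)[:,:,::-1]); return s
E
python3 - <<'E'
from h import *
s=look('w4',(60,260,160,360),3,3)
print(proj(s,(.4995,.0525,.044)),proj(s,(.4995,.0905,.0745)))
E
```

```text
[0.5001 0.0927 0.2878]
(np.float64(309.45121210744327), np.float64(178.9117439257015)) (np.float64(277.78627384910374), np.float64(184.388919580149))
```

View pics/w4c.png

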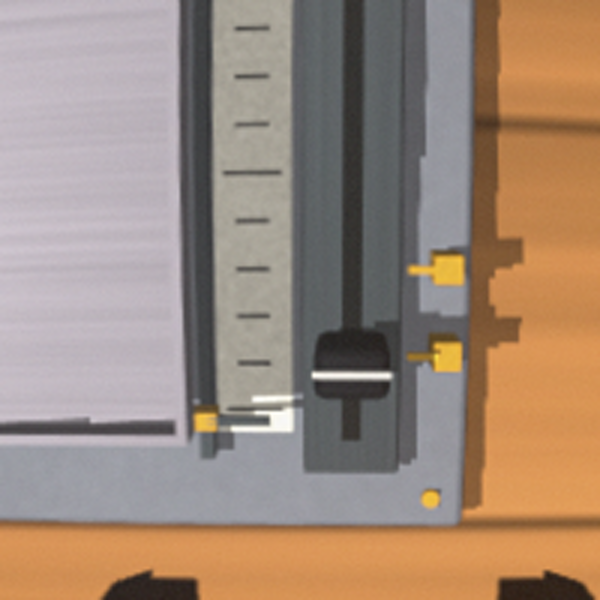

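Grip line at px (277,185) and clip1 at (309,179) both match x≈0.499, so the grip is level with clip1. Next I pick up slug S1 at (0.606,-0.0855).

Request:
drive_tool(deltas=[[[0, 0, 0], [1.4, 2.5, -1.6], 5], [[0, 0, 0], [1.4, 3.1, -1.8], 5], [[0, 0, 0], [1.4, 3.1, -1.8], 5], [[0, 0, 0], [1.4, 3.1, -1.8], 5], [[0, 0, 0], [1.4, 3.1, -1.8], 5], [[0, 0, 0], [1.4, 2.9, -1.8], 5], [[0, 0, 0], [0, 0, 0], 5], [[0, 0, 0], [0, 0, 0], 5]], force=25)

```text
clock: 7.13
tool_pos: [0.6032, -0.0882, 0.1982]
eef_rot: [-0.705, 0.002, 0.709, 0.001]
contact_force: [-0.5, 0.6, -0.2]
opening: 0.567
```

Request:
drive_tool(deltas=[[[0, 0, 0], [3, 0, 0], 5], [[0, 0, 0], [4, 0, 0], 5], [[0, 0, 0], [4, 0, 0], 5], [[0, 0, 0], [3.5, 0, 0], 5], [[0, 0, 0], [2, 0, 0], 5], [[0, 0, 0], [1.5, 0, 0], 5], [[0, 0, 0], [0.8, 0, 0], 5], [[0, 0, 0], [0, 0, 0], 5], [[0, 0, 0], [0, 0, 0], 5]])

```text
clock: 7.88
tool_pos: [0.6052, -0.085, 0.0143]
eef_rot: [0.707, 0.001, -0.707, 0.0]
contact_force: [0.1, -0.2, 0.3]
opening: 0.567
```

Request:
drive_tool(deltas=[[[0, 0, 0], [0, 0, 0], 2.6], [[0, 0, 0], [0, 0, 0], 2.6], [[0, 0, 0], [0, 0, 0], 2.6], [[0, 0, 0], [0, 0, 0], 2.6], [[0, 0, 0], [-2, 0, 0], 2.6], [[0, 0, 0], [-4, 0, 0], 2.6], [[0, 0, 0], [-4, 0, 0], 2.6], [[0, 0, 0], [-3.7, 0, 0], 2.6], [[0, 0, 0], [0, -1.5, 0], 2.6], [[0, 0, 0], [0, -3, 0], 2.6], [[0, 0, 0], [0, -3, 0], 2.6], [[0, 0, 0], [0, -3, 0], 2.6]])

```text
clock: 8.88
tool_pos: [0.6046, 0.0199, 0.1511]
eef_rot: [0.707, -0.0, -0.707, -0.0]
contact_force: [0.2, 0.8, -1.1]
opening: 0.378
```

Request:
drive_tool(deltas=[[[0, 0, 0], [0, -3.5, 0], 2.6], [[0, 0, 0], [0, -3.5, 0], 2.6], [[0, 0, 0], [0, -3.5, 0], 2.6], [[0, 0, 0], [0, -3.5, 0.2], 2.6], [[0, 0, 0], [0, -3.5, 0.2], 2.6], [[0, 0, 0], [0, -2.5, 0], 2.6], [[0, 0, 0], [2, 0, 0], 2.6], [[0, 0, 0], [2.5, 0, 0], 2.6], [[0, 0, 0], [1.6, 0, 0], 2.6], [[0, 0, 0], [0.7, 0, 0], 2.6], [[0, 0, 0], [0, 0, 0], 2.6], [[0, 0, 0], [0, 0, 0], 2.6]])

```text
clock: 9.88
tool_pos: [0.601, 0.219, 0.083]
eef_rot: [0.707, -0.0, -0.707, -0.0]
contact_force: [0.3, -0.2, -1.4]
opening: 0.378
```

Request:
drive_tool(deltas=[[[0, 0, 0], [0.2, 0, 0], 5], [[0, 0, 0], [0, 0, 0], 5], [[0, 0, 0], [-1, 0, 0], 5], [[0, 0, 0], [-3, 0, 0], 5], [[0, 0, 0], [-3, 0, 0], 5], [[0, 0, 0], [0, 2.9, 0.9], 5], [[0, 0, 0], [0, 3.5, 0.9], 5], [[0, 0, 0], [0, 3.5, 0.9], 5], [[0, 0, 0], [0, 3.5, 0.9], 5], [[0, 0, 0], [0, 3.5, 0.9], 5], [[0, 0, 0], [0, 3.5, 0.9], 5], [[0, 0, 0], [0, 3.5, 1], 5]])

```text
clock: 10.88
tool_pos: [0.5372, -0.0215, 0.1523]
eef_rot: [0.708, -0.0, -0.706, 0.0]
contact_force: [0.3, -0.5, -0.3]
opening: 0.567
```

Request:
drive_tool(deltas=[[[0, 0, 0], [0, 3.5, 1], 5], [[0, 0, 0], [0, 3.5, 1], 5], [[0, 0, 0], [0, 0, 0], 5], [[0, 0, 0], [2, 0, 0], 5], [[0, 0, 0], [4, 0, 0], 5], [[0, 0, 0], [4, 0, 0], 5], [[0, 0, 0], [2.3, 0, 0], 5], [[0, 0, 0], [1, 0, 0], 5], [[0, 0, 0], [0, 0, 0], 5], [[0, 0, 0], [0, 0, 0], 5]])

```text
clock: 11.72
tool_pos: [0.5177, -0.09, 0.0187]
eef_rot: [0.708, -0.0, -0.707, 0.0]
contact_force: [0.5, 0.8, 0.3]
opening: 0.568
```

Request:
drive_tool(deltas=[[[0, 0, 0], [0.3, 0, 0], 5], [[0, 0, 0], [0, 0, 0], 2.6], [[0, 0, 0], [0, 0, 0], 2.6], [[0, 0, 0], [0, 0, 0], 2.6], [[0, 0, 0], [0, 0, 0], 2.6], [[0, 0, 0], [-2, 0, 0], 2.6], [[0, 0, 0], [-4, 0, 0], 2.6], [[0, 0, 0], [-4, 0, 0], 2.6], [[0, 0, 0], [-3.7, 0, 0], 2.6], [[0, 0, 0], [0, -2, 0], 2.6], [[0, 0, 0], [0, -3.5, 0], 2.6], [[0, 0, 0], [0, -3.5, 0], 2.6]])

```text
clock: 12.72
tool_pos: [0.5171, -0.0004, 0.1529]
eef_rot: [0.708, -0.002, -0.706, -0.001]
contact_force: [0.4, 0.9, -1.0]
opening: 0.377
```

Request:
drive_tool(deltas=[[[0, 0, 0], [0, -3.5, 0], 2.6], [[0, 0, 0], [0, -3.5, 0], 2.6], [[0, 0, 0], [0, -3.5, 0], 2.6], [[0, 0, 0], [0, -3.5, 0], 2.6], [[0, 0, 0], [0, -3.5, 0], 2.6], [[0, 0, 0], [0, -3, 0], 2.6], [[0, 0, 0], [0, -1.5, 0], 2.6], [[0, 0, 0], [2, 0, 0], 2.6], [[0, 0, 0], [3, 0, 0], 2.6], [[0, 0, 0], [1.9, 0, 0], 2.6], [[0, 0, 0], [0, 0, 0], 2.6], [[0, 0, 0], [0, 0, 0], 2.6]])

```text
clock: 13.72
tool_pos: [0.516, 0.2197, 0.0822]
eef_rot: [-0.706, 0.0, 0.708, -0.0]
contact_force: [0.3, 0.7, -1.0]
opening: 0.376
```

Request:
drive_tool(deltas=[[[0, 0, 0], [0, 0, 0], 5], [[0, 0, 0], [0, 0, 0], 5], [[0, 0, 0], [-1, 0, 0], 5], [[0, 0, 0], [-3, 0, 0], 5], [[0, 0, 0], [-4, 1, 0], 5], [[0, 0, 0], [-4, 3, 0], 5], [[0, 0, 0], [-4, 3, 0], 5], [[0, 0, 0], [-4, 3, 0], 5], [[0, 0, 0], [0, 2.5, 0], 5], [[0, 0, 0], [0, 0, 0], 5], [[0, 0, 0], [0, 0, 0], 5]])

```text
clock: 14.63
tool_pos: [0.5172, 0.1085, 0.2648]
eef_rot: [0.708, -0.001, -0.706, -0.001]
contact_force: [0.2, 0.4, -1.1]
opening: 0.571
```

```bash
python3 - <<'E'
from h import *
s=look('w5',(0,255,0,560),1.4,1.4)
for k in (0,1):
  for a,q in find(s)[k]: print(k,a,np.round(q[0]),onz(s,*q[0],.017).round(4))
E
```

```text
[0.5172 0.1085 0.2648]
0 334.0 [418. 244.] [ 0.4254 -0.0862  0.017 ]
0 196.5 [526. 116.] [ 0.6162 -0.2555  0.017 ]
0 251.5 [169. 103.] [0.6107 0.236  0.017 ]
1 253.5 [504. 239.] [ 0.4273 -0.2451  0.017 ]
1 333.0 [464. 241.] [ 0.4276 -0.1648  0.017 ]
1 597.0 [442.  10.] [ 0.743  -0.1055  0.017 ]
1 234.5 [407.  18.] [ 0.7223 -0.0532  0.017 ]
```

View pics/w5c.png

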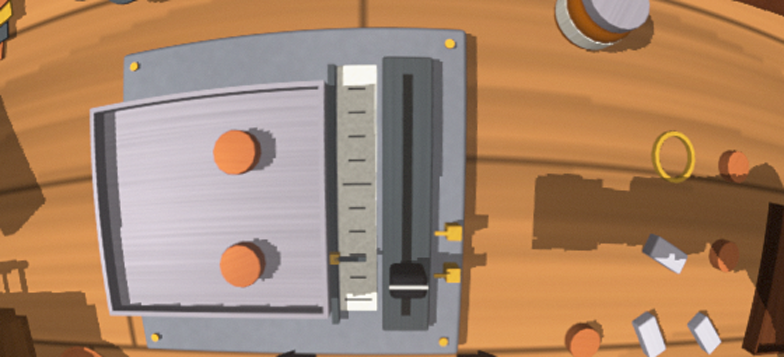

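```bash
python3 - <<'E'
from h import *
s=pickle.load(open('w5.pkl','rb'))
print('pointer',onz(s,238.9,183.9,.04),onz(s,258,183.9,.04),'grip',onz(s,291.4,205.4,.0745),'clips',onz(s,324.3,166.3,.044),onz(s,324.3,196.3,.044))
w=pickle.load(open('w4.pkl','rb'));print('ptr0',onz(w,160+205/3,60+421/3,.04))
E
```

```text
pointer [0.51428511 0.15029457 0.04      ] [0.51410943 0.12846817 0.04      ] grip [0.49871014 0.09202165 0.0745    ] clips [0.53512106 0.05404233 0.044     ] [0.50041699 0.05290859 0.044     ]
ptr0 [0.47182043 0.1511774  0.04      ]
```

The pointer is at x=0.514 and the grip at 0.4987, so it is about 15.6 mm past and 2 slugs are enough. The other slugs go to the tray: S3 first, at (0.4245,-0.0865).

Request:
drive_tool(deltas=[[[0, 0, 0], [1.9, 2.6, 1.5], 5], [[0, 0, 0], [1.9, 3.2, 1.5], 5], [[0, 0, 0], [1.9, 3.2, 1.5], 5], [[0, 0, 0], [1.9, 3.5, 1.6], 5], [[0, 0, 0], [1.9, 3.5, 1.6], 5], [[0, 0, 0], [2, 3.5, 1.6], 5], [[0, 0, 0], [0, 0, 0], 5], [[0, 0, 0], [0, 0, 0], 5]])

```text
clock: 15.35
tool_pos: [0.4241, -0.0821, 0.1487]
eef_rot: [-0.706, 0.001, 0.708, 0.001]
contact_force: [1.2, 0.8, -0.2]
opening: 0.568
```

Request:
drive_tool(deltas=[[[0, 0, 0], [2, 0, 0], 5], [[0, 0, 0], [4, 0, 0], 5], [[0, 0, 0], [4, 0, 0], 5], [[0, 0, 0], [2.5, 0, 0], 5], [[0, 0, 0], [1.1, 0, 0], 5], [[0, 0, 0], [0, 0, 0], 5], [[0, 0, 0], [0, 0, 0], 5]])

```text
clock: 15.93
tool_pos: [0.4342, -0.0818, 0.0426]
eef_rot: [-0.702, -0.002, 0.712, -0.001]
contact_force: [-0.9, 0.7, 1.0]
opening: 0.566
```

```bash
python3 - <<'E'
from h import *
st=r.get_state();print(st['q'].round(3),st['tool_pos'],st['contact_force'],R.from_quat(st['eef_rot']).as_matrix().round(3))
E
```

```text
[ 0.102  0.887 -0.033  2.233  0.609  0.045 -2.094] [ 0.4341949  -0.08181115  0.04264894] [-0.94608372  0.719843    1.03492629] [[-0.014  0.004 -1.   ]
 [ 0.001 -1.    -0.004]
 [-1.    -0.001  0.014]]
```

Joint 6 is at its limit with the tool plumb this close in. I tilt the tool tip toward the base a little.

Request:
drive_tool(deltas=[[[0, 0, 0], [-1, 0, 0], 5], [[0, -6, 0], [0, 0, 0], 5], [[0, -6, 0], [0, 0, 0], 5], [[0, 0, 0], [0, 0, 0], 5], [[0, 0, 0], [0, 0, 0], 5], [[0, 0, 0], [0, 0, 0], 5]])

```text
clock: 16.43
tool_pos: [0.4325, -0.0838, 0.0515]
eef_rot: [-0.638, 0.0, 0.77, -0.001]
contact_force: [-0.3, 0.4, -0.4]
opening: 0.568
```

```bash
python3 - <<'E'
from h import *
st=r.get_state();print(st['q'].round(3),st['tool_pos'],st['contact_force'],R.from_quat(st['eef_rot']).as_matrix().round(3))
E
```

```text
[ 0.241  0.898 -0.273  2.073  0.547  0.437 -2.047] [ 0.43253079 -0.08377482  0.05152476] [-0.27831518  0.37786766 -0.41774219] [[-0.186  0.001 -0.983]
 [-0.001 -1.    -0.001]
 [-0.983  0.001  0.186]]
```

Request:
drive_tool(deltas=[[[0, 0, 0], [2, 0.3, 0], 5], [[0, 0, 0], [1.2, 0, 0], 5], [[0, 0, 0], [0.5, 0, 0], 5], [[0, 0, 0], [0, 0, 0], 5], [[0, 0, 0], [0, 0, 0], 5]])

```text
clock: 16.85
tool_pos: [0.4255, -0.087, 0.0151]
eef_rot: [-0.637, 0.0, 0.771, -0.001]
contact_force: [0.2, 0.0, -0.2]
opening: 0.567
```

Request:
drive_tool(deltas=[[[0, 0, 0], [0, 0, 0], 2.6], [[0, 0, 0], [0, 0, 0], 2.6], [[0, 0, 0], [0, 0, 0], 2.6], [[0, 0, 0], [0, 0, 0], 2.6], [[0, 0, 0], [-2, 0, 0.4], 2.6], [[0, 0, 0], [-3, 0, 0.6], 2.6], [[0, 0, 0], [-3, 0, 0.5], 2.6], [[0, 0, 0], [-2, 0, 0.4], 2.6], [[0, 0, 0], [0, 0, 0], 2.6], [[0, 0, 0], [0, 0, 0], 2.6]])

```text
clock: 17.68
tool_pos: [0.4268, -0.0875, 0.1172]
eef_rot: [-0.638, 0.001, 0.77, -0.001]
contact_force: [-0.3, 0.1, -2.1]
opening: 0.376
```

Request:
drive_tool(deltas=[[[0, 0, 0], [0, 2, 0], 2.6], [[0, 0, 0], [0, 3.4, 0], 2.6], [[0, 0, 0], [0, 3.4, 0], 2.6], [[0, 5.3, 0], [0, 3.4, 0], 2.6], [[0, 5.3, 0], [0, 3.4, 0], 2.6], [[0, 0, 0], [0, 3.4, 0], 2.6], [[0, 0, 0], [0, 3.4, 0], 2.6], [[0, 0, 0], [0, 3.4, 0], 2.6], [[0, 0, 0], [0, 2.4, 0], 2.6], [[0, 0, 0], [0, 1, 0], 2.6], [[0, 0, 0], [0, 0, 0], 2.6], [[0, 0, 0], [0, 0, 0], 2.6]])

```text
clock: 18.68
tool_pos: [0.4259, -0.3775, 0.1159]
eef_rot: [-0.705, -0.001, 0.709, -0.0]
contact_force: [0.4, 0.1, -0.5]
opening: 0.376
```

Request:
drive_tool(deltas=[[[0, 0, 0], [3, 0.2, -0.6], 2.6], [[0, 0, 0], [4, 0, 0], 2.6], [[0, 0, 0], [1.8, 0, 0], 2.6], [[0, 0, 0], [0.7, 0, 0], 2.6], [[0, 0, 0], [0, 0, 0], 2.6], [[0, 0, 0], [0, 0, 0], 4.2], [[0, 0, 0], [0, 0, 0], 4.2], [[0, 0, 0], [-1, 0, 0], 4.2], [[0, 0, 0], [-4, 0, 0], 4.2], [[0, 0, 0], [-3, 0, 0], 4.2], [[0, 0, 0], [0, 0, 0], 4.5]])

```text
clock: 19.6
tool_pos: [0.4357, -0.3832, 0.1089]
eef_rot: [0.709, -0.003, -0.705, 0.003]
contact_force: [0.8, -0.1, 0.3]
opening: 0.51
```

Request:
drive_tool(deltas=[[[0, 0, 0], [0, -3, -2.1], 4.8], [[0, 0, 0], [0, -3, -2.1], 4.8], [[0, 0, 0], [0, -3, -2.1], 4.8], [[0, 0, 0], [0, -3, -2.1], 4.8], [[0, 0, 0], [0, 0, 0], 4.8], [[0, 0, 0], [0, 0, 0], 4.8]])

```text
clock: 20.1
tool_pos: [0.5183, -0.2582, 0.1028]
eef_rot: [-0.707, -0.002, 0.708, -0.002]
contact_force: [-0.8, -0.1, -0.4]
opening: 0.547
```

```bash
python3 - <<'E'
from h import *
s=snap('wrist','w6')
for k in (0,1):
  for a,q in find(s)[k]: print(k,a,np.round(q[0]),onz(s,*q[0],.017).round(4))
print(s['st']['tool_pos'])
E
```

```text
0 1192.5 [275. 223.] [ 0.5175 -0.2575  0.017 ]
0 538.0 [286.  94.] [ 0.6081 -0.2647  0.017 ]
1 1405.5 [162. 224.] [ 0.5152 -0.1725  0.017 ]
[ 0.51826713 -0.25823973  0.1027663 ]
```

Request:
drive_tool(deltas=[[[0, 0, 0], [3, 0, 0], 4.8], [[0, 0, 0], [3.5, 0, 0], 4.8], [[0, 0, 0], [1.7, 0, 0], 4.8], [[0, 0, 0], [0.7, 0, 0], 4.8], [[0, 0, 0], [0, 0, 0], 4.8], [[0, 0, 0], [0, 0, 0], 2.6], [[0, 0, 0], [0, 0, 0], 2.6], [[0, 0, 0], [0, 0, 0], 2.6], [[0, 0, 0], [0, 0, 0], 2.6], [[0, 0, 0], [-2, 0, 0], 2.6], [[0, 0, 0], [-4, 0, 0], 2.6], [[0, 0, 0], [-3, 0, 0], 2.6]])

```text
clock: 21.15
tool_pos: [0.5159, -0.2612, 0.1038]
eef_rot: [-0.705, 0.0, 0.709, -0.001]
contact_force: [0.4, -1.3, -0.5]
opening: 0.38
```

Request:
drive_tool(deltas=[[[0, 0, 0], [0, 2, 0.7], 2.6], [[0, 0, 0], [0, 3.5, 0.9], 2.6], [[0, 0, 0], [0, 3.5, 0.9], 2.6], [[0, 0, 0], [0, 2.5, 0.8], 2.6], [[0, 0, 0], [0, 0.8, 0], 2.6], [[0, 0, 0], [0, 0, 0], 2.6], [[0, 0, 0], [0, 0, 0], 2.6]])

```text
clock: 21.73
tool_pos: [0.4835, -0.3833, 0.1028]
eef_rot: [-0.706, 0.0, 0.708, -0.0]
contact_force: [0.2, 0.8, -1.0]
opening: 0.378
```

Lower, release, then look at S4 from near (0.59,-0.26).

Request:
drive_tool(deltas=[[[0, 0, 0], [3, 0, 0], 2.6], [[0, 0, 0], [3, 0, 0], 2.6], [[0, 0, 0], [1.5, 0, 0], 2.6], [[0, 0, 0], [0.6, 0, 0], 2.6], [[0, 0, 0], [0, 0, 0], 2.6], [[0, 0, 0], [0, 0, 0], 4.2], [[0, 0, 0], [0, 0, 0], 4.2], [[0, 0, 0], [-1, 0, 0], 4.2], [[0, 0, 0], [-4, 0, 0], 4.2], [[0, 0, 0], [-4, 0, 0], 4.2], [[0, 0, 0], [-3, 0, 0], 4.5], [[0, 0, 0], [0, 0, 0], 4.8]])

```text
clock: 22.73
tool_pos: [0.4878, -0.386, 0.1503]
eef_rot: [0.71, -0.003, -0.704, 0.003]
contact_force: [1.7, -0.5, 0.4]
opening: 0.539
```

Request:
drive_tool(deltas=[[[0, 0, 0], [0, -3, -2.5], 4.8], [[0, 0, 0], [0, -3, -2.6], 4.8], [[0, 0, 0], [0, -3, -2.6], 4.8], [[0, 0, 0], [0, -3, -2.6], 4.8], [[0, 0, 0], [0, 0, 0], 4.8], [[0, 0, 0], [0, 0, 0], 4.8]])

```text
clock: 23.23
tool_pos: [0.5889, -0.2602, 0.1429]
eef_rot: [-0.707, -0.002, 0.707, -0.002]
contact_force: [-1.1, -1.5, -0.4]
opening: 0.545
```

```bash
python3 - <<'E'
from h import *
s=snap('wrist','w7')
for k in (0,1):
  for a,q in find(s)[k]: print(k,a,np.round(q[0]),onz(s,*q[0],.017).round(4))
print(s['st']['tool_pos'])
E
```

```text
0 1209.0 [274. 178.] [ 0.613  -0.2584  0.017 ]
[ 0.58894159 -0.26020017  0.14287182]
```

Request:
drive_tool(deltas=[[[0, 0, 0], [2, -0.2, -1.2], 4.8], [[0, 0, 0], [4, 0, -1.2], 4.8], [[0, 0, 0], [4, 0, 0], 4.8], [[0, 0, 0], [2, 0, 0], 4.8], [[0, 0, 0], [0.9, 0, 0], 4.8], [[0, 0, 0], [0, 0, 0], 4.8], [[0, 0, 0], [0, 0, 0], 2.6], [[0, 0, 0], [0, 0, 0], 2.6], [[0, 0, 0], [0, 0, 0], 2.6], [[0, 0, 0], [0, 0, 0], 2.6], [[0, 0, 0], [-2, 0, 0], 2.6], [[0, 0, 0], [-4, 0, 0], 2.6]])

```text
clock: 24.28
tool_pos: [0.606, -0.2618, 0.0682]
eef_rot: [-0.702, -0.0, 0.712, 0.0]
contact_force: [0.5, -0.4, -1.2]
opening: 0.38
```

Request:
drive_tool(deltas=[[[0, 0, 0], [-3, 0, 0], 2.6], [[0, 0, 0], [0, 2, 1.2], 2.6], [[0, 0, 0], [0, 3, 1.9], 2.6], [[0, 0, 0], [0, 3, 1.9], 2.6], [[0, 0, 0], [0, 3, 1.7], 2.6], [[0, 0, 0], [0, 1.2, 0.6], 2.6], [[0, 0, 0], [0, 0, 0], 2.6], [[0, 0, 0], [0, 0, 0], 2.6]])

```text
clock: 24.95
tool_pos: [0.5368, -0.3848, 0.1026]
eef_rot: [-0.706, 0.001, 0.708, 0.0]
contact_force: [0.3, 1.3, -0.6]
opening: 0.379
```

Release, rise, and go over the scale area for a full check.

Request:
drive_tool(deltas=[[[0, 0, 0], [3, -0.2, 0], 2.6], [[0, 0, 0], [3, 0, 0], 2.6], [[0, 0, 0], [1.5, 0, 0], 2.6], [[0, 0, 0], [0.6, 0, 0], 2.6], [[0, 0, 0], [0, 0, 0], 2.6], [[0, 0, 0], [0, 0, 0], 4.2], [[0, 0, 0], [0, 0, 0], 4.2], [[0, 0, 0], [-1, 0, 0], 4.2], [[0, 0, 0], [-4, 0, 0], 4.2], [[0, 0, 0], [-4, 0, 0], 4.2], [[0, 0, 0], [-4, 0, 0], 4.5], [[0, 0, 0], [-4, 0, 0], 4.5]])

```text
clock: 25.95
tool_pos: [0.5379, -0.382, 0.1958]
eef_rot: [-0.706, 0.001, 0.708, -0.001]
contact_force: [0.0, -0.8, 0.1]
opening: 0.511
```

Request:
drive_tool(deltas=[[[0, 0, 0], [-2, -3, 0.4], 4.5], [[0, 0, 0], [-2, -3.5, 0.4], 4.5], [[0, 0, 0], [-2, -3.5, 0.4], 4.5], [[0, 0, 0], [-2, -3.5, 0.4], 4.5], [[0, 0, 0], [-2, -3.5, 0.4], 4.5], [[0, 0, 0], [0, -3.5, 0.4], 4.5], [[0, 0, 0], [0, -3.5, 0.4], 4.5], [[0, 0, 0], [0, -3.5, 0.4], 4.5], [[0, 0, 0], [0, -3, 0.4], 4.5], [[0, 0, 0], [0, 0, 0], 4.5], [[0, 0, 0], [0, 0, 0], 4.5]])

```text
clock: 26.87
tool_pos: [0.5021, -0.0749, 0.2934]
eef_rot: [-0.707, -0.001, 0.707, -0.003]
contact_force: [0.7, -1.3, -0.6]
opening: 0.511
```

```bash
python3 - <<'E'
from h import *
s=look('w8',(0,255,0,560),1.4,1.4)
for k in (0,1):
  for a,q in find(s)[k]: print(k,a,np.round(q[0]),onz(s,*q[0],.017).round(4))
E
```

```text
[ 0.5021 -0.0749  0.2934]
0 266.5 [474. 224.] [ 0.4299 -0.3823  0.017 ]
0 274.0 [480. 190.] [ 0.4827 -0.385   0.017 ]
1 380.5 [396. 226.] [ 0.4281 -0.2465  0.017 ]
1 422.0 [342. 226.] [ 0.4285 -0.1672  0.017 ]
1 517.0 [349. 162.] [ 0.5159 -0.1707  0.017 ]
```

View pics/w8c.png

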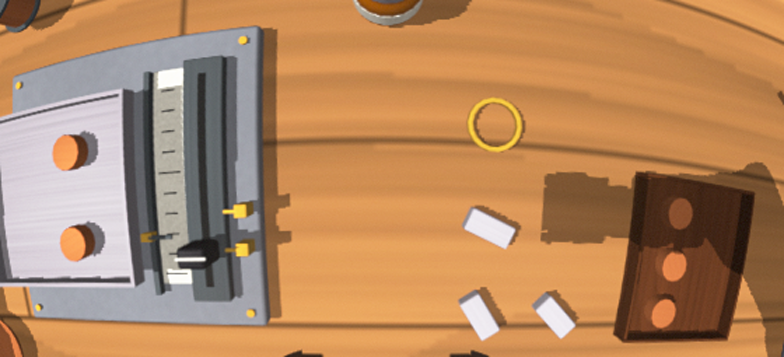

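Three slugs are in the tray at crop (680,213), (674,265) and (664,313), two are in the pan, and the bars are untouched. Next is the grip.

Request:
drive_tool(deltas=[[[0, 0, 0], [2, -2.5, 0.3], 4.5], [[0, 0, 0], [2, -3.5, 0], 4.5], [[0, 0, 0], [2, -3.5, 0], 4.5], [[0, 0, 0], [2, -3.5, 0], 4.5], [[0, 0, 0], [2, -3.5, 0], 4.5], [[0, 0, 0], [0, 0, 0], 4.5], [[0, 0, 0], [0, 0, 0], 4.5]], force=8)

```text
clock: 27.5
tool_pos: [0.4985, 0.0889, 0.1907]
eef_rot: [-0.705, -0.0, 0.709, -0.002]
contact_force: [0.5, -0.5, 1.1]
opening: 0.511
```

Request:
drive_tool(deltas=[[[0, 0, 0], [3, 0, 0], 4.5], [[0, 0, 0], [4, 0, 0], 4.5], [[0, 0, 0], [3, 0, 0], 4.5], [[0, 0, 0], [2, 0, 0], 4.5], [[0, 0, 0], [0.8, 0, 0], 4.5], [[0, 0, 0], [0, 0, 0], 4.5], [[0, 0, 0], [0, 0, 0], 4.5]])

```text
clock: 28.08
tool_pos: [0.499, 0.0863, 0.064]
eef_rot: [-0.706, 0.002, 0.708, -0.0]
contact_force: [-1.1, -0.6, 0.1]
opening: 0.511
```

Request:
drive_tool(deltas=[[[0, 0, 0], [0, 0, 0], 2.5], [[0, 0, 0], [0, 0, 0], 2.5], [[0, 0, 0], [0, 0, 0], 2.5], [[0, 0, 0], [0, 0, 0], 2.5], [[0, 0, 0], [0, 0, 0], 2.5]])

```text
clock: 28.5
tool_pos: [0.4993, 0.0915, 0.0646]
eef_rot: [0.707, 0.003, -0.707, -0.001]
contact_force: [0.2, 6.0, 2.4]
opening: 0.322
```

Request:
drive_tool(deltas=[[[0, 0, 0], [0, 0, -0.6], 2.5], [[0, 0, 0], [0, 0, -1], 2.5], [[0, 0, 0], [0, 0, -1], 2.5], [[0, 0, 0], [0, 0, -0.7], 2.5], [[0, 0, 0], [0, 0, -0.25], 2.5], [[0, 0, 0], [0, 0, 0], 2.5], [[0, 0, 0], [0, 0, 0], 2.5], [[0, 0, 0], [0, 0, 0], 2.5]])

```text
clock: 29.17
tool_pos: [0.5356, 0.0913, 0.0647]
eef_rot: [0.708, 0.002, -0.707, -0.001]
contact_force: [1.3, 5.4, -0.3]
opening: 0.319
```

Request:
drive_tool(deltas=[[[0, 0, 0], [0, 0, 0], 4.5], [[0, 0, 0], [0, 0, 0], 4.5], [[0, 0, 0], [0, 0, 0], 4.5], [[0, 0, 0], [-2, 0, 0], 4.5], [[0, 0, 0], [-4, 0, 0], 4.5], [[0, 0, 0], [-4, 0, 0], 4.5], [[0, 0, 0], [-4, 0, 0], 4.5], [[0, 0, 0], [-4, 0, 0], 4.5], [[0, 0, 0], [-4, 0, 0], 4.5], [[0, 0, 0], [0, 0, 0], 4.5], [[0, 0, 0], [0, 0, 0], 4.5]])

```text
clock: 30.08
tool_pos: [0.5353, 0.0878, 0.2853]
eef_rot: [0.707, -0.001, -0.707, 0.0]
contact_force: [-0.2, 0.1, -0.7]
opening: 0.512
```

```bash
python3 - <<'E'
from h import *
s=look('w9',(60,260,160,360),3,3)
print(proj(s,(.5345,.0525,.044)),proj(s,(.5345,.0905,.0745)))
E
```

```text
[0.5353 0.0878 0.2853]
(np.float64(304.9471699857474), np.float64(178.47830282439503)) (np.float64(272.71409229206665), np.float64(184.17239814385186))
```

View pics/w9c.png

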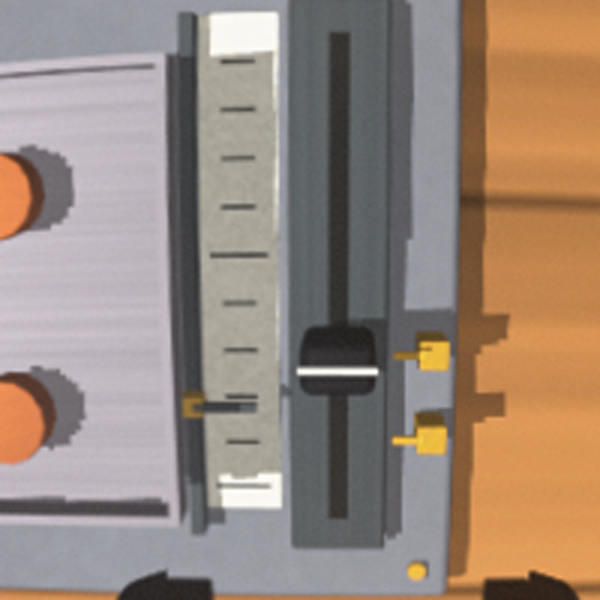

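Grip line at v=184.0 and clip2 at v=178.3, both as predicted for x=0.5345, so the grip is level with clip2. The pointer is about 20 mm short. Next I measure the bar angles.

```bash
python3 - <<'E'
from h import *
s=pickle.load(open('w8.pkl','rb'))
for a,q in find(s)[1]:
    P=np.array([onz(s,*b,.017) for b in cv2.boxPoints(q)]); e=[P[1]-P[0],P[2]-P[1]]; e.sort(key=np.linalg.norm)
    print(P.mean(0).round(4),[np.linalg.norm(x).round(3) for x in e],'long',np.degrees(np.arctan2(e[1][1],e[1][0]))%180)
E
```

```text
[ 0.4277 -0.247   0.017 ] [np.float64(0.021), np.float64(0.048)] long 47.0337305193209
[ 0.4281 -0.1675  0.017 ] [np.float64(0.021), np.float64(0.046)] long 33.58664223464908
[ 0.5158 -0.1711  0.017 ] [np.float64(0.021), np.float64(0.047)] long 65.94139974700298
```

Request:
drive_tool(deltas=[[[0, 0, 0], [1.7, 2.6, 0.25], 3.8], [[0, 0, 0], [1.7, 3.3, 0.25], 3.8], [[0, 0, 0], [1.7, 3.4, 0.25], 3.8], [[0, 0, 0], [1.7, 3.4, 0.25], 3.8], [[0, 0, 0], [1.7, 3.4, 0.25], 3.8], [[0, 0, 0], [1.7, 3.4, 0.25], 3.8], [[0, 0, 0], [1.7, 3.3, 0.25], 3.8], [[0, 0, 0], [1.6, 3.1, 0.2], 3.8], [[0, 0, 0], [0, 0, 0], 3.8]], force=25)

```text
clock: 30.88
tool_pos: [0.5086, -0.1796, 0.1432]
eef_rot: [-0.701, 0.006, 0.713, 0.002]
contact_force: [-0.5, 0.1, 0.2]
opening: 0.428
```

Request:
drive_tool(deltas=[[[-6.6, 0, 0], [0, 0, 0], 3.8], [[-6.6, 0, 0], [0, 0, 0], 3.8], [[-6.6, 0, 0], [0, 0, 0], 3.8], [[-6.6, 0, 0], [0, 0, 0], 3.8], [[-6.6, 0, 0], [0, 0, 0], 3.8], [[0, 0, 0], [0, 0, 0], 3.8]])

```text
clock: 31.38
tool_pos: [0.5126, -0.1709, 0.1467]
eef_rot: [-0.675, -0.203, 0.68, -0.201]
contact_force: [0.3, -0.2, -1.1]
opening: 0.433
```

```bash
cat >> h.py <<'E'
def go(x,y,z):
    st=r.get_state(); M=R.from_quat(st['eef_rot']).as_matrix()
    print('q',st['q'].round(2),'yaw_y',np.degrees(np.arctan2(M[1,1],M[0,1])).round(1),'pos',st['tool_pos'].round(4),'toolshift cm',(100*M.T@(np.array([x,y,z])-st['tool_pos'])).round(2))
E
python3 -c "
from h import *
go(.5158,-.1711,.0135)"
```

```text
q [ 0.61  0.8  -0.64  1.89  0.73  0.7  -1.46] yaw_y -56.8 pos [ 0.5126 -0.1709  0.1467] toolshift cm [13.31  0.25 -0.35]
```

Request:
drive_tool(deltas=[[[-6.6, 0, 0], [0, 0, 0], 3.8], [[-6.6, 0, 0], [0, 0, 0], 3.8], [[-6.6, 0, 0], [0, 0, 0], 3.8], [[-6.6, 0, 0], [0, 0, 0], 3.8], [[-6.6, 0, 0], [0, 0, 0], 3.8], [[0, 0, 0], [2, 0, 0], 3.8], [[0, 0, 0], [4, 0, 0], 3.8], [[0, 0, 0], [2, 0, 0], 3.8], [[0, 0, 0], [0, 0, 0], 3.8], [[0, 0, 0], [0, 0, 0], 3.8]])

```text
clock: 32.22
tool_pos: [0.5126, -0.1707, 0.0673]
eef_rot: [-0.591, -0.386, 0.596, -0.384]
contact_force: [0.5, -0.8, -0.2]
opening: 0.435
```

```bash
python3 -c "
from h import *
go(.5158,-.1711,.0135)"
```

```text
q [ 0.62  0.96 -0.67  1.93  1.01  0.65 -1.13] yaw_y -24.0 pos [ 0.5126 -0.1707  0.0673] toolshift cm [ 5.38  0.34 -0.11]
```

Request:
drive_tool(deltas=[[[0, 0, 0], [3, 0.3, -0.1], 3.8], [[0, 0, 0], [1.7, 0, 0], 3.8], [[0, 0, 0], [0.7, 0, 0], 3.8], [[0, 0, 0], [0, 0, 0], 3.8], [[0, 0, 0], [0, 0, 0], 1.6], [[0, 0, 0], [0, 0, 0], 1.6], [[0, 0, 0], [0, 0, 0], 1.6], [[0, 0, 0], [0, 0, 0], 1.6], [[0, 0, 0], [-2, 0, 0], 1.6], [[0, 0, 0], [-4, 0, 0], 1.6], [[0, 0, 0], [-4, 0, 0], 1.6], [[0, 0, 0], [-3.7, 0, 0], 1.6]])

```text
clock: 33.22
tool_pos: [0.5172, -0.1712, 0.1535]
eef_rot: [-0.591, -0.386, 0.594, -0.385]
contact_force: [1.0, -0.4, -1.6]
opening: 0.249
```

Request:
drive_tool(deltas=[[[0, 0, 0], [0, -0.8, -2.4], 1.6], [[0, 0, 0], [0, -1.2, -3.6], 1.6], [[0, 0, 0], [0, -1.2, -3.6], 1.6], [[0, 0, 0], [0, -1.2, -3.6], 1.6], [[0, 0, 0], [0, -1.2, -3.6], 1.6], [[0, 0, 0], [0, -1.2, -3.6], 1.6], [[0, 0, 0], [0, -1.2, -3.6], 1.6], [[0, 0, 0], [0, -1.2, -3.6], 1.6], [[0, 0, 0], [0, -1.2, -3.6], 1.6], [[0, 0, 0], [0, -1.2, -3.6], 1.6], [[0, 0, 0], [0, -1.2, -3.6], 1.6], [[0, 0, 0], [0, -1.2, -3.6], 1.6]])

```text
clock: 34.22
tool_pos: [0.5601, 0.2708, 0.1509]
eef_rot: [-0.591, -0.385, 0.594, -0.385]
contact_force: [-0.8, 0.4, -1.1]
opening: 0.247
```

```bash
python3 -c "
from h import *
go(.56,.285,.075)"
```

```text
q [-0.13  0.91 -0.75  1.64  0.75  0.91 -1.59] yaw_y -24.0 pos [0.5601 0.2708 0.1509] toolshift cm [ 7.58 -0.56 -1.32]
```

Request:
drive_tool(deltas=[[[0, 0, 0], [2, -0.5, -1.2], 1.6], [[0, 0, 0], [3, 0, 0], 1.6], [[0, 0, 0], [2, 0, 0], 1.6], [[0, 0, 0], [0.7, 0, 0], 1.6], [[0, 0, 0], [0, 0, 0], 1.6], [[0, 0, 0], [0, 0, 0], 1.6], [[0, 0, 0], [0, 0, 0], 3.8], [[0, 0, 0], [0, 0, 0], 3.8], [[0, 0, 0], [-1, 0, 0], 3.8], [[0, 0, 0], [-3, 0, 0], 3.8], [[0, 0, 0], [-4, 0, 0], 3.8], [[0, 0, 0], [-4, 0.5, 2], 3.8]])

```text
clock: 35.22
tool_pos: [0.5568, 0.2681, 0.194]
eef_rot: [0.592, 0.388, -0.592, 0.385]
contact_force: [0.6, 0.5, 0.0]
opening: 0.43
```

Request:
drive_tool(deltas=[[[0, 0, 0], [-4, 0, 0], 3.8], [[0, 0, 0], [-3, 0.4, 2], 3.8], [[0, 0, 0], [0, 0.4, 3.6], 3.8], [[0, 0, 0], [0, 0.4, 3.6], 3.8], [[0, 0, 0], [0, 0.4, 3.6], 3.8], [[0, 0, 0], [0, 0.4, 3.6], 3.8], [[6.5, 0, 0], [0, 0, 2], 3.8], [[6.5, 0, 0], [0, 0, 0], 3.8], [[6.5, 0, 0], [0, 0, 0], 3.8], [[6.5, 0, 0], [0, 0, 0], 3.8], [[6.5, 0, 0], [0, 0, 0], 3.8], [[0, 0, 0], [0, 0, 0], 3.8]])

```text
clock: 36.22
tool_pos: [0.5014, 0.0876, 0.2628]
eef_rot: [-0.677, -0.203, 0.678, -0.204]
contact_force: [-0.9, 0.4, -1.1]
opening: 0.431
```

```bash
python3 - <<'E'
from h import *
s=look('w10',(0,255,60,460),2,2)
go(.4281,-.1675,.15)
E
```

```text
[0.5014 0.0876 0.2628]
q [ 0.19  0.6  -0.73  1.88  0.52  0.87 -1.79] yaw_y -56.3 pos [0.5013 0.0876 0.2625] toolshift cm [11.32 17.16 20.21]
```

View pics/w10c.png

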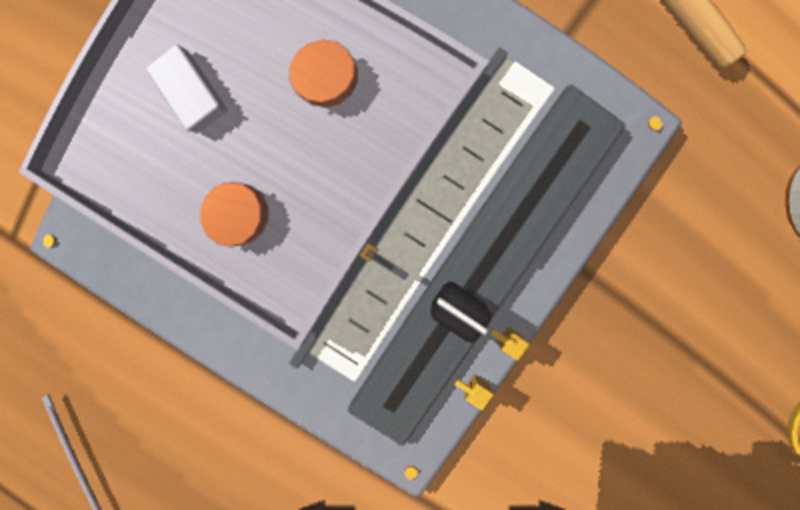

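```bash
python3 - <<'E'
from h import *
s=pickle.load(open('w10.pkl','rb'))
f=lambda u,v,z:onz(s,60+u/2-.2,v/2-.2,z).round(4)
print('carr',f(369,252,.04),'blade',f(380,259,.04),f(404,273,.04),'end',f(428,284,.04),'grip',f(461.5,315,.0745),'clip',f(514,347,.044),f(479,393,.044))
E
```

```text
carr [0.5344 0.1493 0.04  ] blade [0.5344 0.1421 0.04  ] [0.535  0.1268 0.04  ] end [0.5371 0.1125 0.04  ] grip [0.5362 0.0916 0.0745] clip [0.5347 0.0536 0.044 ] [0.502  0.0549 0.044 ]
```

The pointer (≈0.5347) and the grip (≈0.535) agree to within 1 mm, which is too close to call. I take one parallax-free look with the camera at x≈0.535.

Request:
drive_tool(deltas=[[[6.7, 0, 0], [1, 0, 0], 3.8], [[6.7, 0, 0], [1, 0, 0], 3.8], [[6.7, 0, 0], [1, 0, 0], 3.8], [[6.7, 0, 0], [1, 0, 0], 3.8], [[6.7, 0, 0], [1, 0, 0], 3.8], [[0, 0, 0], [0, -1, 2.2], 3.8], [[0, 0, 0], [0, -1, 2.2], 3.8], [[0, 0, 0], [0, 0, 0], 3.8], [[0, 0, 0], [0, 0, 0], 3.8], [[0, 0, 0], [0, 0, 0], 3.8]])

```text
clock: 37.1
tool_pos: [0.4578, 0.1074, 0.2118]
eef_rot: [-0.706, -0.0, 0.708, -0.001]
contact_force: [0.2, 0.0, 0.4]
opening: 0.432
```

```bash
python3 - <<'E'
from h import *
s=r.snapshot; st=r.get_state()
s=look('w11',(50,150,190,340),5,5.5)
o,_=ray(s,280,100);print('cam',o)
for x in (.530,.535,.540): print(x,[np.round(proj(s,(x,y,z)),1) for y,z in ((.15,.04),(.0905,.0745),(.053,.044))])
go(.4281,-.1675,.15)
E
```

```text
[0.4578 0.1074 0.2118]
cam [0.53657224 0.10787228 0.34696958]
0.53 [array([230. , 117.5]), array([295.9, 118.1]), array([334. , 118.2])]
0.535 [array([229.9, 112.3]), array([296. , 112.1]), array([334.1, 112.9])]
0.54 [array([229.9, 107. ]), array([296. , 106.2]), array([334.2, 107.6])]
q [-0.01  0.59 -0.5   2.05  0.48  0.62 -2.4 ] yaw_y -89.9 pos [0.458  0.1071 0.2117] toolshift cm [ 6.21 27.45  3.01]
```

View pics/w11c.png

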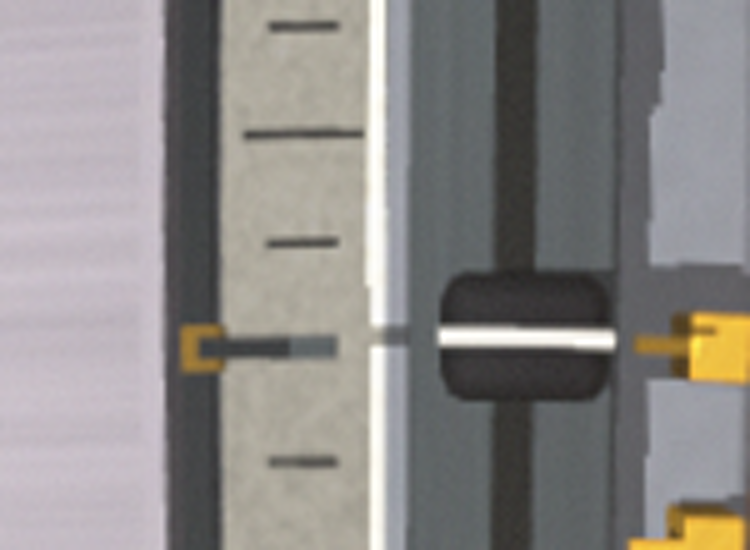

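The parallax-free view puts the pointer at v=113.3 (x≈0.534), the grip line at v=111.4 (x≈0.5356) and the clip tongue at v=112.9. The pointer is about 1.5 mm short, so one more bar is needed. I go to B2.

Request:
drive_tool(deltas=[[[0, 0, 0], [0, 2.5, 0.3], 3.8], [[0, 0, 0], [0.6, 3.4, 0.4], 3.8], [[0, 0, 0], [0.6, 3.4, 0.4], 3.8], [[0, 0, 0], [0.6, 3.4, 0.4], 3.8], [[0, 0, 0], [0.6, 3.4, 0.4], 3.8], [[0, 0, 0], [0.6, 3.4, 0.4], 3.8], [[0, 0, 0], [0.6, 3.4, 0.4], 3.8], [[0, 0, 0], [0.6, 3.3, 0.3], 3.8], [[0, 0, 0], [0, 1.3, 0], 3.8]])

```text
clock: 37.9
tool_pos: [0.4253, -0.174, 0.1687]
eef_rot: [-0.705, 0.004, 0.709, 0.001]
contact_force: [-0.3, 0.6, -0.7]
opening: 0.43
```

Request:
drive_tool(deltas=[[[-6.7, 0, 0], [0, 0, 0], 3.8], [[-6.7, 0, 0], [0, 0, 0], 3.8], [[-6.7, 0, 0], [0, 0, 0], 3.8], [[-6.7, 0, 0], [0, 0, 0], 3.8], [[-6.7, 0, 0], [0, 0, 0], 3.8], [[0, 0, 0], [3, 0, 0], 3.8], [[0, 0, 0], [4, 0, 0], 3.8], [[0, 0, 0], [2, 0, 0], 3.8], [[0, 0, 0], [0, 0, 0], 3.8], [[0, 0, 0], [0, 0, 0], 3.8]])

```text
clock: 38.73
tool_pos: [0.4267, -0.1684, 0.0794]
eef_rot: [-0.675, -0.204, 0.679, -0.204]
contact_force: [-0.4, -0.1, 0.0]
opening: 0.429
```

```bash
python3 - <<'E'
from h import *
go(.4281,-.1675,.0135)
s=snap('wrist','w12')
for a,q in find(s)[1]: print(a,np.round(q[0]),onz(s,*q[0],.017).round(4))
E
```

```text
q [ 0.53  0.83 -0.41  2.17  1.04  0.35 -1.76] yaw_y -56.5 pos [ 0.4267 -0.1684  0.0794] toolshift cm [ 6.59  0.01 -0.2 ]
1264.0 [274. 219.] [ 0.4347 -0.163   0.017 ]
```

Request:
drive_tool(deltas=[[[0, 0, 0], [3, 0, -0.2], 3.8], [[0, 0, 0], [2.4, 0, 0], 3.8], [[0, 0, 0], [0.9, 0, 0], 3.8], [[0, 0, 0], [0.3, 0, 0], 3.8], [[0, 0, 0], [0, 0, 0], 3.8], [[0, 0, 0], [0, 0, 0], 3.8]])

```text
clock: 39.28
tool_pos: [0.4294, -0.1673, 0.0149]
eef_rot: [-0.677, -0.203, 0.678, -0.205]
contact_force: [-0.5, 0.4, -0.1]
opening: 0.434
```

```bash
python3 - <<'E'
from h import *
go(.4281,-.1675,.0135)
E
```

```text
q [ 0.34  0.95 -0.11  2.19  1.47  0.09 -2.18] yaw_y -56.5 pos [ 0.4294 -0.1673  0.0149] toolshift cm [ 0.14 -0.06  0.12]
```

Request:
drive_tool(deltas=[[[0, 0, 0], [0, 0, 0], 1.6], [[0, 0, 0], [0, 0, 0], 1.6], [[0, 0, 0], [0, 0, 0], 1.6], [[0, 0, 0], [0, 0, 0], 1.6], [[0, 0, 0], [-2, 0, 0], 1.6], [[0, 0, 0], [-4, 0, 0], 1.6], [[0, 0, 0], [-4, 0, 0], 1.6], [[0, 0, 0], [-3.7, 0, 0], 1.6], [[0, 0, 0], [0, -1.2, -1.8], 1.6], [[0, 0, 0], [0, -2.1, -3], 1.6], [[0, 0, 0], [0, -2.1, -3], 1.6], [[0, 0, 0], [0, -2.1, -3], 1.6]])

```text
clock: 40.28
tool_pos: [0.4792, -0.0453, 0.1284]
eef_rot: [-0.677, -0.2, 0.678, -0.205]
contact_force: [0.1, -0.6, -1.9]
opening: 0.245
```

Request:
drive_tool(deltas=[[[0, 0, 0], [0, -2.1, -3], 1.6], [[0, 0, 0], [0, -2.1, -3], 1.6], [[0, 0, 0], [0, -2.1, -3], 1.6], [[0, 0, 0], [0, -2.1, -3], 1.6], [[0, 0, 0], [0, -2.1, -3], 1.6], [[0, 0, 0], [0, -2.1, -3], 1.6], [[0, 0, 0], [0, -2.1, -3], 1.6], [[0, 0, 0], [0, -2.1, -3], 1.6], [[0, 0, 0], [0, -2.1, -3], 1.6], [[0, 0, 0], [0, 0, 0], 1.6], [[0, 0, 0], [0, 0, 0], 1.6]])

```text
clock: 41.2
tool_pos: [0.5996, 0.2635, 0.1261]
eef_rot: [-0.677, -0.203, 0.677, -0.206]
contact_force: [-0.0, -1.1, -1.5]
opening: 0.248
```

```bash
python3 - <<'E'
from h import *
go(.61,.29,.0715)
E
```

```text
q [-0.18  0.94 -0.61  1.55  0.66  0.86 -2.01] yaw_y -56.4 pos [0.5996 0.2635 0.1261] toolshift cm [ 5.45 -1.66 -2.34]
```

Request:
drive_tool(deltas=[[[0, 0, 0], [0, -1.7, -2.3], 1.6], [[0, 0, 0], [2.5, 0, 0], 1.6], [[0, 0, 0], [2.3, 0, 0], 1.6], [[0, 0, 0], [0.8, 0, 0], 1.6], [[0, 0, 0], [0, 0, 0], 1.6], [[0, 0, 0], [0, 0, 0], 1.6], [[0, 0, 0], [0, 0, 0], 3.2], [[0, 0, 0], [0, 0, 0], 3.2], [[0, 0, 0], [-1, 0, 0], 3.2], [[0, 0, 0], [-3, 0, 0], 3.2], [[0, 0, 0], [-4, 0, 0], 3.2], [[0, 0, 0], [0, 0, 0], 3.2]])

```text
clock: 42.2
tool_pos: [0.6139, 0.2913, 0.1594]
eef_rot: [0.682, 0.203, -0.673, 0.203]
contact_force: [0.6, 1.3, 1.2]
opening: 0.363
```

Request:
drive_tool(deltas=[[[0, 0, 0], [-1, 1.5, 2], 3.8], [[0, 0, 0], [-1, 2.3, 3], 3.8], [[0, 0, 0], [0, 2.3, 3], 3.8], [[0, 0, 0], [0, 2.3, 3], 3.8], [[0, 0, 0], [0, 2.3, 3], 3.8], [[0, 0, 0], [0, 2.3, 3], 3.8], [[0, 0, 0], [0, 2.3, 3], 3.8], [[0, 0, 0], [0, 2.3, 3], 3.8], [[0, 0, 0], [0, 2.3, 3], 3.8], [[0, 0, 0], [0, 2.3, 3], 3.8], [[0, 0, 0], [0, 2.3, 3], 3.8], [[0, 0, 0], [0, 2.3, 3], 3.8]])

```text
clock: 43.2
tool_pos: [0.4656, -0.1302, 0.1739]
eef_rot: [0.678, 0.201, -0.677, 0.206]
contact_force: [0.3, -1.1, 0.2]
opening: 0.433
```

Request:
drive_tool(deltas=[[[0, 0, 0], [0, 2.3, 3], 3.8], [[0, 0, 0], [0, 2.3, 3], 3.8], [[0, 0, 0], [0, 2.3, 3], 3.8], [[-6.8, 0, 0], [0, 0, 0], 3.8], [[-6.8, 0, 0], [0, 0, 0], 3.8], [[0, 0, 0], [0, 0, 0], 3.8], [[0, 0, 0], [0, 0, 0], 3.8]])

```text
clock: 43.78
tool_pos: [0.429, -0.2358, 0.174]
eef_rot: [0.649, 0.278, -0.649, 0.283]
contact_force: [0.2, 0.2, -1.0]
opening: 0.43
```

```bash
python3 - <<'E'
from h import *
go(.4277,-.247,.0135)
s=snap('wrist','w13')
for a,q in find(s)[1]: print(a,np.round(q[0]),onz(s,*q[0],.017).round(4))
E
```

```text
q [ 0.86  0.73 -0.74  2.03  0.8   0.69 -1.16] yaw_y -43.2 pos [ 0.429  -0.2358  0.174 ] toolshift cm [16.06  0.56  0.87]
1012.0 [280. 204.] [ 0.4277 -0.2468  0.017 ]
```

Request:
drive_tool(deltas=[[[0, 0, 0], [3, 0.6, 0.9], 3.8], [[0, 0, 0], [4, 0, 0], 3.8], [[0, 0, 0], [4, 0, 0], 3.8], [[0, 0, 0], [3, 0, 0], 3.8], [[0, 0, 0], [1.5, 0, 0], 3.8], [[0, 0, 0], [0.6, 0, 0], 3.8], [[0, 0, 0], [0, 0, 0], 3.8], [[0, 0, 0], [0, 0, 0], 3.8]])

```text
clock: 44.5
tool_pos: [0.4277, -0.2468, 0.0128]
eef_rot: [-0.648, -0.279, 0.649, -0.284]
contact_force: [-0.5, 0.0, 0.5]
opening: 0.43
```

Request:
drive_tool(deltas=[[[0, 0, 0], [0, 0, 0], 1.6], [[0, 0, 0], [0, 0, 0], 1.6], [[0, 0, 0], [0, 0, 0], 1.6], [[0, 0, 0], [0, 0, 0], 1.6], [[0, 0, 0], [-2, 0, 0], 1.6], [[0, 0, 0], [-4, 0, 0], 1.6], [[0, 0, 0], [-4, 0, 0], 1.6], [[-6.2, 0, 0], [0, 0, 0], 1.6], [[-6.2, 0, 0], [0, 0, 0], 1.6], [[-6.2, 0, 0], [0, 0, 0], 1.6], [[-6.2, 0, 0], [0, 0, 0], 1.6], [[-6.2, 0, 0], [0, 0, 0], 1.6]])

```text
clock: 45.5
tool_pos: [0.4263, -0.2471, 0.1121]
eef_rot: [-0.547, -0.444, 0.55, -0.448]
contact_force: [0.6, -0.1, -1.5]
opening: 0.246
```

Request:
drive_tool(deltas=[[[-6.2, 0, 0], [0, 0, 0], 1.6], [[-6.1, 0, 0], [0, 0, 0], 1.6], [[0, 0, 0], [0, 0.8, 2.7], 1.6], [[0, 0, 0], [0, 1, 3.5], 1.6], [[0, 0, 0], [0, 1, 3.5], 1.6], [[0, 0, 0], [0, 1, 3.5], 1.6], [[0, 0, 0], [0, 1, 3.5], 1.6], [[0, 0, 0], [0, 1, 3.1], 1.6], [[0, 0, 0], [0, 0, 0], 1.6], [[0, 0, 0], [0, 0, 0], 1.6]])

```text
clock: 46.33
tool_pos: [0.4848, -0.4464, 0.1124]
eef_rot: [0.499, 0.498, -0.501, 0.502]
contact_force: [0.2, 0.5, -1.3]
opening: 0.246
```

```bash
python3 - <<'E'
from h import *
go(.486,-.445,.0205)
E
```

```text
q [ 1.09  1.03 -0.85  1.54  0.89  0.99 -0.04] yaw_y 0.0 pos [ 0.4848 -0.4464  0.1124] toolshift cm [ 9.19  0.11 -0.2 ]
```

Request:
drive_tool(deltas=[[[0, 0, 0], [3, 0.1, -0.2], 1.6], [[0, 0, 0], [3.5, 0, 0], 1.6], [[0, 0, 0], [1.8, 0, 0], 1.6], [[0, 0, 0], [0.8, 0, 0], 1.6], [[0, 0, 0], [0, 0, 0], 1.6], [[0, 0, 0], [0, 0, 0], 3.3], [[0, 0, 0], [0, 0, 0], 3.3], [[0, 0, 0], [-1, 0, 0], 3.3], [[0, 0, 0], [-4, 0, 0], 3.3], [[0, 0, 0], [-4, 0, 0], 3.3], [[0, 0, 0], [-4, 0, 0], 3.3], [[0, 0, 0], [-4, 0, 0], 3.3]])

```text
clock: 47.33
tool_pos: [0.4871, -0.4417, 0.1965]
eef_rot: [0.498, 0.499, -0.499, 0.504]
contact_force: [1.1, -1.7, 0.8]
opening: 0.373
```

Request:
drive_tool(deltas=[[[0, 0, 0], [-2, 0.4, -2.6], 3.3], [[0, 0, 0], [-2, 0.4, -3.6], 3.3], [[0, 0, 0], [0, 0.4, -3.8], 3.3], [[0, 0, 0], [0, 0.4, -3.8], 3.3], [[0, 0, 0], [0, 0.4, -3.8], 3.3], [[0, 0, 0], [0, 0.4, -3.8], 3.3], [[0, 0, 0], [0, 0.4, -3.8], 3.3], [[0, 0, 0], [0, 0.4, -3.8], 3.3], [[0, 0, 0], [0, 0.4, -3.8], 3.3], [[0, 0, 0], [0, 0.4, -3.8], 3.3], [[0, 0, 0], [0, 0.4, -3.8], 3.3], [[0, 0, 0], [0, 0.4, -3.8], 3.3]])

```text
clock: 48.33
tool_pos: [0.5326, 0.0027, 0.232]
eef_rot: [0.498, 0.499, -0.499, 0.504]
contact_force: [-0.0, -0.2, 0.1]
opening: 0.375
```

Request:
drive_tool(deltas=[[[0, 0, 0], [0, 0, -1], 3.3], [[0, 0, 0], [0, 0, 0], 3.3], [[0, 0, 0], [0, 0, 0], 3.3], [[0, 0, 0], [0, 0, 0], 3.3]])

```text
clock: 48.67
tool_pos: [0.5322, 0.0082, 0.2301]
eef_rot: [0.498, 0.498, -0.501, 0.503]
contact_force: [-0.3, 0.1, -0.1]
opening: 0.375
```

```bash
python3 - <<'E'
from h import *
s=snap('wrist','w14'); pickle.dump(s,open('w14.pkl','wb')); t=snap('top','t1'); pickle.dump(t,open('t1.pkl','wb'))
go(.535,.02,.25)
a=cv2.resize(s['color'][0:255],(800,364)); b=cv2.resize(t['color'][140:300,120:480],(540,236),interpolation=cv2.INTER_CUBIC)
im=np.zeros((600,800,3),np.uint8); im[:364]=a; im[364:,:540]=b; cv2.imwrite('pics/c14.png',im[:,:,::-1])
E
```

```text
q [ 0.42  0.73 -0.91  1.85  0.73  0.94 -0.83] yaw_y 0.1 pos [0.5322 0.008  0.2298] toolshift cm [-2.03  0.29 -1.19]
```

View pics/c14.png

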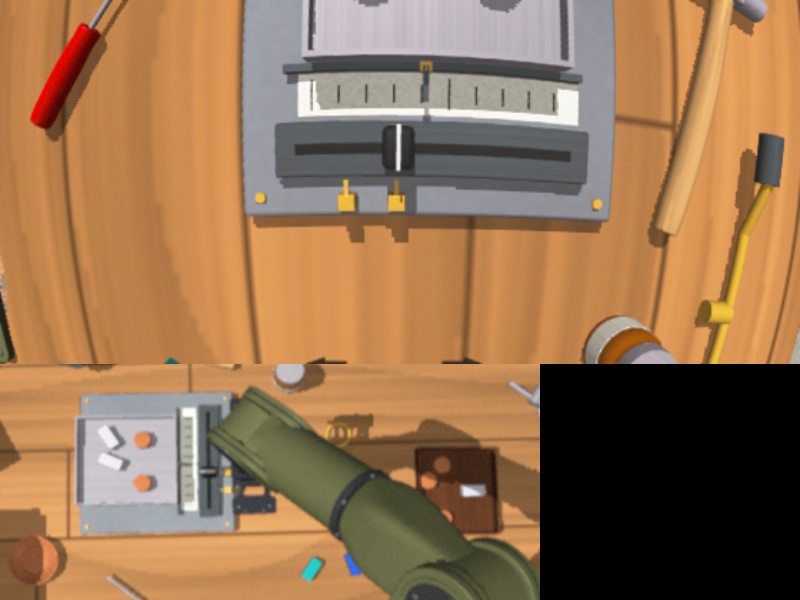

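```bash
python3 - <<'E'
from h import *
s=pickle.load(open('w14.pkl','rb'));t=pickle.load(open('t1.pkl','rb'))
f=lambda u,v,z:onz(s,u*.7-.2,v*.7-.2,z).round(4)
print('ptr',f(426,67,.04),f(425,90,.04),'grip',f(398.5,148,.0745),'clip2',f(397,202,.044),'clip1',f(346.5,202,.044))
for u,v in ((442,465),(429,480),(447,517),(473,490)): print(onz(t,120+u/1.5,140+(v-364)/1.475,.022).round(3))
print([onz(t,120+u/1.5,140+(v-364)/1.475,.026).round(3) for u,v in ((415,449),(495,449),(496,531))])
E
```

```text
ptr [0.5552 0.1491 0.04  ] [0.5546 0.1325 0.04  ] grip [0.5362 0.0909 0.0745] clip2 [0.5357 0.0539 0.044 ] clip1 [0.5008 0.0541 0.044 ]
[ 0.54  -0.384  0.022]
[ 0.51  -0.356  0.022]
[ 0.433 -0.388  0.022]
[ 0.487 -0.444  0.022]
[array([ 0.574, -0.33 ,  0.026]), array([ 0.57 , -0.493,  0.026]), array([ 0.402, -0.484,  0.026])]
```

The pointer is about 19 mm past the grip, inside the 26 mm limit. The grip is within 1 mm of clip2. All pieces are in the pan or the tray, though one tray slug shifted a few centimetres and is still inside. I hand the job in.

```bash
python3 - <<'E'
from h import *
print(r.get_state()['contact_force'],r.get_state()['clock']); print(r.finish_job())
E
```

```text
[ 0.05229226 -0.26635634  0.54091646] 48.7667
the job is handed in; nothing more can be done
None
```

I made up the charge and handed the job in at 48.8 s; no verdict is reported.

**Copper:** I slid the grip level with clip1 and put two copper slugs in the pan, which took the pointer about 15.6 mm past the grip. The other three slugs went into the tray.

**Tin:** I then slid the grip to clip2, where my last view put it within about 1 mm. After one bar, a view from straight above showed the pointer about 1.5 mm short. I added a second bar and put the third in the tray.

**Last checks:**
- The pointer stands about 19 mm past the grip, inside the 26 mm limit.
- The pan holds two slugs and two bars, and the tray holds three slugs and one bar.
- The arm was clear of everything, and I saw no sign of the jar, dish or bangle having moved.

**Did not go as expected:**
- One slug in the tray had shifted about 4 cm between looks, but it is still well inside.
- An earlier, more oblique view had made the first-bar pointer reading too close to call; I went by the overhead one.
- The wrist reached its limit on the slug nearest the robot (S3), so I picked it up with the tool tilted about 11°.

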